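# Pack the sample tube in its carrying case and lock the case

### The job

Pack the amber sample tube for transport: lay it flat in the fitted foam cradle of the open carrying case, its cap in the wider end of the groove. Then swing the other half of the case over by its handle until the two rims meet all round, and only then slide the steel catch beside the handle fully home, towards the handle, so that its toe goes under the keeper. Leave the marker pen, dropper bottle and loupe on the bench where they are.

Things in the scene. Friction and masses are not known exactly. Their poses are not given: they have to be found in the camera images.
- case: lower half of a grey clamshell case, fixed, 160 mm long (x), 100 mm wide (y), rim (parting plane) 46 mm above the bench. Origin under its centre; x along it, y from the hinge (-y) to the front (+y), z up. Light grey foam to 1 mm below the rim, but for a groove along x at y = 0 and a finger gap across the case (92 mm in y, x = -19 to +19 mm), open down to 7 mm above the bench
- cradle (a point): point in the case where tube_grip lies when the tube is seated: over the middle of the finger gap, 40 mm above the bench; axes as case. The groove is 15 mm deep and runs from x = -41.5 to +57 mm: 21 mm wide for the tube's body, 26 mm wide for its cap from x = +33 mm on
- cradle_cap_end (a point): point on the groove's axis in its wider end, 45 mm along +x of the case from cradle, where tube_cap lies when the tube is seated
- sample_tube: loose capped tube of amber resin, lying on its side, 93 mm long along its y axis, 22 mm at the cap; the body is 17 mm wide across x and 20 mm high. Cap at the +y end. Origin on its underside, midway along. 35 g
- tube_grip (a point): point on the tube's axis, near its centre of mass, to be gripped across (8 mm from mid-length away from the cap, 10.5 mm above the underside); axes as sample_tube
- tube_cap (a point): centre of the tube's cap, 45 mm along +y of the tube from tube_grip
- case_lid (a joint): hinge angle of the case's upper half: 0 = shut, rims together; grows to its stop at 2.75 (lying back). The hinge is stiff, the half stays where it is left. The upper half is 30 mm deep, 100 mm wide from hinge to front edge
- case_hinge (a point): point on the hinge axis at mid-length of the case, 46 mm above the bench; its x axis is the hinge axis (positive turn opens)
- case_handle (a point): centre of the handle's grip on the upper half: a round black bar 13 mm thick, parallel to the hinge axis, 145 mm from it and 42 mm clear of the half's front edge; 52 mm of grip between two posts 70 mm apart. Shut, it lies 46 mm above the bench in front of the case. Axes turn with the half: y from the hinge to the handle
- case_catch (a joint): travel of the steel sliding catch on the upper half (m): 0 = open, 0.016 = fully home. It slides along -x of the case (towards the handle). Open, it passes beside the keeper on the lower half; home, its toe is under the keeper. Slid home before the case is shut, it keeps the case from shutting
- catch_thumb (a point): centre of the catch's black thumb piece, 10 mm along the sliding direction (x), 16 mm across (y), 20 mm high; with the case shut it stands upright on the top front edge of the upper half, its top 24 mm above the upper half's top face, which is then 76 mm above the bench. Axes as the upper half
- marker: bystander: marker pen lying on the bench, 136 mm long along y; origin on the underside at the middle
- dropper: bystander: upright dropper bottle with black rubber bulb, 33 mm across, 112 mm high; origin under its centre
- loupe: bystander: black eye loupe, 37 mm across, 18 mm high; origin under its centre
Things that resemble listed ones, but are neither listed nor needed, are in the scene too. Of the things that look like the sample_tube, the larger one is meant.

How it is judged:
On the way, in this order (a step that is already met when the one before it is completed fails the run):
1. the tube lies in the cradle of the open case, cap in the wider end (horizontal distance between tube_grip and cradle below 0.005 m and z of tube_grip in the frame of cradle between -0.0035 and 0.0035 m and angle between the y axis of sample_tube and the x axis of case, either way round below 0.08 rad and horizontal distance between tube_cap and cradle_cap_end below 0.008 m and value of joint case_lid above 1 rad), for 0.2 s.
2. the case is shut on the tube, rims together, the catch not yet slid (horizontal distance between tube_grip and cradle below 0.005 m and z of tube_grip in the frame of cradle between -0.0035 and 0.0035 m and angle between the y axis of sample_tube and the x axis of case, either way round below 0.08 rad and horizontal distance between tube_cap and cradle_cap_end below 0.008 m and value of joint case_lid below 0.025 rad and value of joint case_catch below 0.006 m), for 0.2 s.
At the end, for the whole second after the job is handed in: The tube lies at rest in the cradle (within 5 mm along and across, 3.5 mm in height, 0.08 rad, cap end within 8 mm of the groove's wider end), the case is shut to within 0.025 rad (about 2.5 mm at the front edge) and the catch is slid at least 13.5 of its 16 mm (horizontal distance between tube_grip and cradle below 0.005 m and z of tube_grip in the frame of cradle between -0.0035 and 0.0035 m and angle between the y axis of sample_tube and the x axis of case, either way round below 0.08 rad and horizontal distance between tube_cap and cradle_cap_end below 0.008 m and value of joint case_lid below 0.025 rad and value of joint case_catch above 0.0135 m and linear speed of sample_tube below 0.02 m/s); the robot touches nothing.
It fails at once if the marker pen, dropper bottle or loupe is shifted more than 25 mm, or the dropper bottle is knocked over (distance of any of marker, dropper, loupe from where it was at the start of the episode above 0.025 m or angle between dropper's own z axis and vertical above 0.5 rad).
It also fails if it takes over 72 s, if anything falls off the work surface, if the arm or the gripper's body presses on something with over 40 N, if the wrist force passes 120 N, or if a joint passes its speed limit or range.

### The arm

A 6-joint arm with a two-finger parallel gripper is mounted at the origin on a cart in front of the work surface, level with it; the furniture and walls round the work are solid. World frame = base frame: x ahead of the robot, y to its left, z up, the work surface at z = 0. Lengths are in m, angles in rad, forces in N, time in s.
With the tool pointing down it reaches from about 0.3 to 0.775 m from the base axis. Payload 14.6 kg.
Tool frame: the origin (TCP) lies on the centre line of the jaws, within the pads' length; the fingertips stand 19 mm ahead of it and the grasp point (between the pads) is the TCP; z points along the fingers, y is the line along which they close (so a half turn about z gives the same grasp; the last joint's range is limited). The gripper opens to 94 mm and grips with 3 to 60 N. Pads are 16 mm wide; open, the fingers measure 119 mm over their backs; the gripper's body (75 mm by 177 mm) begins 78 mm behind the grasp point.
Start: joints at [-1.286, 0.3, 1.521, -0, 1.321, -0.067], TCP at [0.19, -0.516, 0.224] pointing down, gripper open.
Joint ranges: [-3.03, 3.03], [-0.79, 2.21], [0.23, 2.52], [-1.04, 4.18], [0, 3.07], [-2.55, 2.55]. Speed limits (rad/s): [2.22, 2.22, 2.57, 3.14, 3.14, 3.14].

### API

Orientations are given as [roll, pitch, yaw] about the fixed x, y, z axes, in that order (R = Rz(yaw) Ry(pitch) Rx(roll)).
In Python, from station import get_obs, camera, workorder gives the robot as it stands.
- The arm moves only by the tool play_rows, never from a script. Its argument "motion" is a list that holds one entry, the list of rows, each a list of 7 numbers: the shift along the tool's x, y, z as a fraction of full scale, then the turn, a rotation vector about the tool's x, y, z as a fraction of full scale, then the opening, from -1 (shut) to 1 (fully open). In form: [[[x, y, z, ax, ay, az, grip], ...]]. A call has 1 to 10 rows; each row is the pose to reach, as a shift and turn from the pose commanded when the call began, along the tool's axes at that moment, turning the shorter way round; what a row does not reach only later rows make up. Full scale, the value 1, is 0.25 m for a shift and 2 pi rad for a turn. A row lasts 1/10 s, in which the tool goes at most 50 mm and 8.59 degrees, less where a joint would pass 70% of its speed; a pose out of reach is approached as far as the arm can. A call with a number of a shift or a turn outside -1 to 1 is refused whole. A call with a gripper value outside its range is refused whole. The fingers move at their own pace and stop on an object; "grip_force" is the grip in N (left out, the last holds). Time passes only in rows, so rows that repeat a pose let the fingers close. It gives the time, the measured TCP pose, the force, the opening and the grip force at its end, in the units of the state.
- get_obs(): the state, without advancing time (a new reading comes with each control period).
- camera(name): name is "side" or "top" or "wrist"; returns a dict with "frame" (384x512x3 uint8, red, green, blue), "z_map" (384x512 float32, m along the optical axis (not along the pixel's ray), 0 where there is no reading), "camera_matrix" (3x3 intrinsics, pixels), "T" (4x4, takes a point from camera to world coordinates); the wrist camera has in their place "T_tool_cam" (4x4, takes a point from camera to tool coordinates, whose origin is the TCP and whose axes are the flange's). Camera axes: x right, y up, looking along -z (the intrinsics and any distortion apply to the point x, -y, -z); pixel columns grow to the right and rows downward; lengths in m; the calibration is good to about 2 mm. A picture is of the moment at which its call begins: read the wrist's pose just before it.
- workorder.hand_in(): hands the job in; it is judged then, once.
The state is a dict: "time_s": time; "qpos": joint angles; "joint_vel": joint speeds; "tau": joint torques, N m; "ee_pos": TCP position; "eef_rot": TCP orientation; "force": force on the tool from outside, world axes, zero at the start; "moment": the same for the moment, N m; "grip_width": finger opening in m; "grip_force": force on a finger pad.
Only numpy, scipy, OpenCV 4.12 (cv2) and the standard library are available. Lean on these libraries where they do the work, as an engineer would, in place of code of your own. Each camera call takes 0.05 s, during which the arm holds its last target. There are 200 camera calls.

## Working session

There is one attempt and no reset: what is moved stays moved. The work goes in short steps, Python scripts to look and compute and a tool call to move; the robot and the scene stay as the last step left them, time stands still between calls to the robot, and variables do not carry over. Pictures are saved under pics/ and viewed, at most 10 in all, crops included, and the job is handed in when it is done.

Besides the shell and the picture viewer there is one more tool, called after "Emit:" as name(argument=value, ...), one argument or row to a line, values as JSON. play_rows: Moves the arm, as the interface text tells. Its arguments: {"type":"object","properties":{"motion":{"type":"array"},"grip_force":{"type":"number"}},"required":["motion"]}

```bash
mkdir -p pics; ls; cat > h.py <<'E'
import numpy as np, cv2
from station import get_obs, camera, workorder
from scipy.spatial.transform import Rotation as R
def Ttool(o):
    T=np.eye(4);T[:3,:3]=R.from_euler('xyz',o["eef_rot"]).as_matrix();T[:3,3]=o["ee_pos"];return T
def snap(name):
    o=get_obs();c=camera(name)
    c["W"]=c["T"] if "T" in c else Ttool(o)@c["T_tool_cam"]
    return c
def cloud(c):
    z=c["z_map"];K=c["camera_matrix"];v,u=np.mgrid[:z.shape[0],:z.shape[1]]
    p=np.stack([(u-K[0,2])/K[0,0]*z,-(v-K[1,2])/K[1,1]*z,-z],-1)
    return p@c["W"][:3,:3].T+c["W"][:3,3]
def save(c,n): cv2.imwrite("pics/"+n,c["frame"][:,:,::-1])
E
python3 - <<'E'
from h import *
print({k:np.round(v,3) for k,v in get_obs().items()})
for n in("top","side"):
    c=snap(n);save(c,n+".png");np.savez(n+".npz",**c);print(n,[ (k) for k in c],c["camera_matrix"],np.round(c["T"],3),(c["z_map"]>0).mean())
E
```

```text
pics
{'time_s': np.float64(0.0), 'qpos': array([-1.286,  0.3  ,  1.522, -0.   ,  1.321, -0.067]), 'joint_vel': array([-0.001, -0.   ,  0.002,  0.001, -0.001, -0.   ]), 'tau': array([-1.0000e-03, -5.3181e+01, -3.5274e+01,  7.1000e-02,  2.4000e-02,
       -0.0000e+00]), 'ee_pos': array([ 0.189, -0.516,  0.224]), 'eef_rot': array([-3.14 , -0.   ,  0.352]), 'force': array([-0.081, -0.565, -0.455]), 'moment': array([-0.04 , -0.004,  0.04 ]), 'grip_force': np.float64(0.0), 'grip_width': np.float64(0.094)}
top ['frame', 'z_map', 'camera_matrix', 'T', 'W'] [[354.49933455   0.         262.04383116]
 [  0.         354.49933455 190.89572612]
 [  0.           0.           1.        ]] [[-0.007  0.996 -0.086  0.425]
 [-1.    -0.005  0.022  0.02 ]
 [ 0.022  0.086  0.996  0.987]
 [ 0.     0.     0.     1.   ]] 0.9960428873697916
side ['frame', 'z_map', 'camera_matrix', 'T', 'W'] [[365.51232106   0.         253.79884766]
 [  0.         365.51232106 200.75336346]
 [  0.           0.           1.        ]] [[ 0.992  0.048 -0.114  0.394]
 [-0.124  0.418 -0.9   -0.889]
 [ 0.004  0.907  0.421  0.491]
 [ 0.     0.     0.     1.   ]] 0.9958902994791666
```

View pics/top.png

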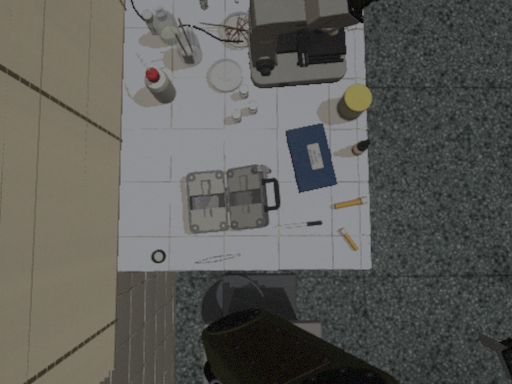

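View pics/side.png

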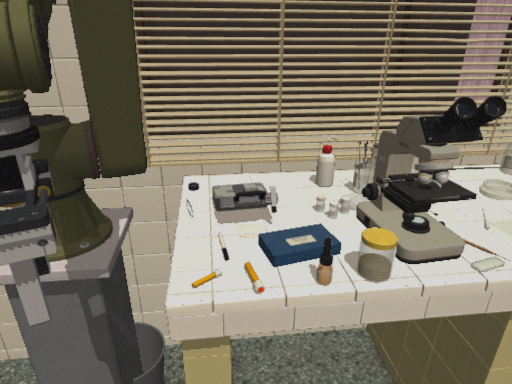

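```bash
python3 - <<'E'
from h import *
a=np.load("top.npz");f=a["frame"][:,:,::-1]
A=cv2.resize(f[155:245,175:295],None,fx=5,fy=5,interpolation=cv2.INTER_CUBIC)
B=cv2.resize(f[130:260,325:375],None,fx=3.46,fy=3.46,interpolation=cv2.INTER_CUBIC)
B=B[:450]
cv2.imwrite("pics/crop.png",np.hstack([A,B]))
p=cloud({k:a[k] for k in a})
np.set_printoptions(precision=3,suppress=True,linewidth=200)
for r in (175,185,200,215,225):
    print("row",r);print(np.array([p[r,u] for u in range(184,288,4)]).round(3)[:,1:].T)
hsv=cv2.cvtColor(a["frame"],cv2.COLOR_RGB2HSV)
m=((hsv[...,0]>8)&(hsv[...,0]<25)&(hsv[...,1]>140)&(hsv[...,2]>90)).astype(np.uint8)
n,l,s,ce=cv2.connectedComponentsWithStats(m)
for i in range(1,n):
    if s[i,4]>30: print(s[i],ce[i],p[int(ce[i][1]),int(ce[i][0])])
E
```

```text
row 175
[[ 0.216  0.196  0.185  0.174  0.164  0.154  0.143  0.132  0.121  0.111  0.1    0.089  0.078  0.067  0.057  0.046  0.036  0.025  0.015  0.005 -0.005 -0.019 -0.031 -0.042 -0.053 -0.064]
 [-0.004  0.045  0.045  0.047  0.043  0.04   0.047  0.043  0.046  0.046  0.049  0.051  0.059  0.06   0.067  0.067  0.077  0.08   0.085  0.093  0.09  -0.003 -0.002 -0.002  0.002  0.001]]
row 185
[[ 0.215  0.195  0.185  0.174  0.164  0.156  0.145  0.132  0.121  0.111  0.1    0.089  0.078  0.068  0.057  0.046  0.036  0.025  0.015  0.005 -0.006 -0.019 -0.03  -0.034 -0.052 -0.064]
 [ 0.003  0.046  0.046  0.045  0.045  0.027  0.025  0.045  0.047  0.046  0.047  0.049  0.054  0.058  0.064  0.064  0.075  0.081  0.088  0.092  0.075  0.001  0.002  0.117  0.002  0.001]]
row 200
[[ 0.214  0.196  0.191  0.181  0.169  0.158  0.148  0.137  0.126  0.114  0.103  0.093  0.079  0.069  0.058  0.047  0.036  0.026  0.015  0.005 -0.005 -0.018 -0.03  -0.034 -0.044 -0.063]
 [ 0.003  0.043  0.009  0.005  0.009  0.008  0.004  0.005  0.004  0.006  0.006  0.001  0.038  0.027  0.037  0.04   0.047  0.048  0.053  0.058  0.086 
[... 220 characters left out ...]
2 -0.063]
 [ 0.    -0.001  0.043  0.045  0.044  0.044  0.027  0.029  0.044  0.042  0.043  0.047  0.049  0.055  0.062  0.066  0.071  0.075  0.081  0.09   0.092  0.071 -0.001 -0.002  0.     0.   ]]
row 225
[[ 0.214  0.203  0.184  0.173  0.163  0.153  0.142  0.132  0.121  0.11   0.1    0.089  0.078  0.068  0.057  0.047  0.036  0.026  0.016  0.006 -0.004 -0.018 -0.029 -0.04  -0.051 -0.062]
 [-0.001 -0.     0.046  0.046  0.044  0.044  0.042  0.044  0.045  0.05   0.044  0.044  0.05   0.054  0.061  0.06   0.067  0.077  0.079  0.088  0.092 -0.002 -0.    -0.004  0.     0.01 ]]
[335 200  26   8  92] [347.913 203.413] [ 0.474 -0.235  0.017]
[345 234  12  16  42] [350.595 241.857] [ 0.37  -0.242  0.013]
```

View pics/crop.png

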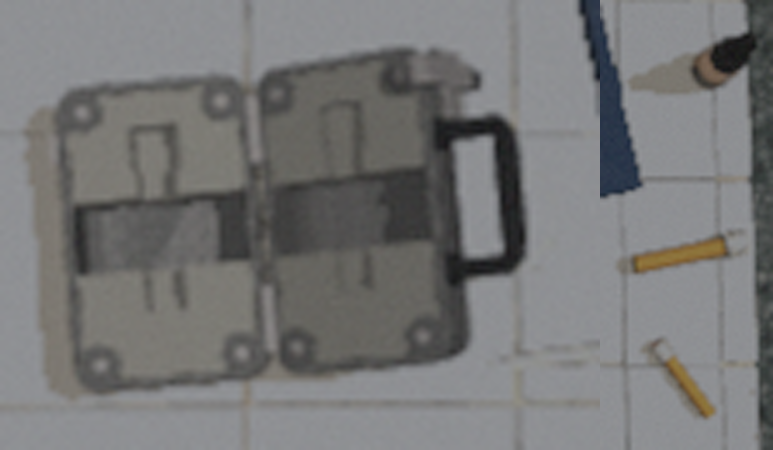

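```bash
cat >> h.py <<'E'
def go(pos,yaw=None,Rm=None):
    o=get_obs();T=Ttool(o);Rt=Rm if Rm is not None else R.from_euler('xyz',[np.pi,0,yaw]).as_matrix()
    d=T[:3,:3].T@(np.array(pos)-T[:3,3]);w=R.from_matrix(T[:3,:3].T@Rt).as_rotvec()
    print("MOVE",np.round(d/.25,4),np.round(w/(2*np.pi),4),"rows>=",np.linalg.norm(d)/.05,np.linalg.norm(w)/np.radians(8.59))
def ray(c,u,v,z):
    K=c["camera_matrix"];d=c["W"][:3,:3]@np.array([(u-K[0,2])/K[0,0],-(v-K[1,2])/K[1,1],-1]);o=c["W"][:3,3]
    return o+d*(z-o[2])/d[2]
E
python3 - <<'E'
from h import *
c=snap("wrist");print(c["T_tool_cam"].round(3),c["camera_matrix"].round(1))
a=np.load("top.npz");a={k:a[k] for k in a}
for u,v in((332,207),(338,205.5),(360,201),(366,200),(348,203.4)): print(ray(a,u,v,.01).round(3))
go([0.474,-0.24,0.25],1.74)
E
```

```text
[[-0.001  0.971  0.238  0.069]
 [ 1.     0.001  0.     0.   ]
 [ 0.     0.238 -0.971 -0.161]
 [ 0.     0.     0.     1.   ]] [[286.6   0.  252.8]
 [  0.  286.6 190.3]
 [  0.    0.    1. ]]
[ 0.463 -0.195  0.01 ]
[ 0.467 -0.212  0.01 ]
[ 0.479 -0.274  0.01 ]
[ 0.482 -0.291  0.01 ]
[ 0.473 -0.24   0.01 ]
MOVE [ 1.4491 -0.6448 -0.1033] [-1.000e-04 -1.000e-04 -2.209e-01] rows>= 7.947206182032548 9.25927653488733
```

Emit:
play_rows(
  motion=[
    [[0.2, -0.09, -0.1, 0, 0, -0.03, 1], [0.4, -0.18, -0.1, 0, 0, -0.06, 1], [0.6, -0.27, -0.1, 0, 0, -0.09, 1], [0.8, -0.35, -0.1, 0, 0, -0.12, 1], [0.95, -0.42, -0.1, 0, 0, -0.15, 1], [0.95, -0.42, -0.1, 0, 0, -0.18, 1], [0.95, -0.42, -0.1, 0, 0, -0.2, 1], [0.95, -0.42, -0.1, 0, 0, -0.22, 1], [0.95, -0.42, -0.1, 0, 0, -0.22, 1], [0.95, -0.42, -0.1, 0, 0, -0.22, 1]],
  ],
)

```text
time_s: 1.15
ee_pos: [0.3763, -0.3358, 0.2493]
eef_rot: [-3.141, -0.0, 1.74]
force: [-0.5, 0.6, -0.1]
grip_width: 0.094
grip_force: 0.0
```

```bash
python3 - <<'E'
from h import *
go([0.474,-0.24,0.25],1.75)
E
```

```text
MOVE [ 0.3118  0.4497 -0.003 ] [-0.     -0.0001 -0.0016] rows>= 2.736206988699948 0.06742285192651767
```

Emit:
play_rows(
  motion=[
    [[0.31, 0.45, 0, 0, 0, 0, 1], [0.31, 0.45, 0, 0, 0, 0, 1], [0.31, 0.45, 0, 0, 0, 0, 1], [0.31, 0.45, 0, 0, 0, 0, 1], [0.31, 0.45, 0, 0, 0, 0, 1], [0.31, 0.45, 0, 0, 0, 0, 1]],
  ],
)

```text
time_s: 1.75
ee_pos: [0.4741, -0.2417, 0.2493]
eef_rot: [-3.141, -0.0, 1.733]
force: [-0.5, -0.7, 0.2]
grip_width: 0.0941
grip_force: 0.0
```

```bash
python3 - <<'E'
from h import *
c=snap("wrist");p=cloud(c);np.savez("w1.npz",**c);save(c,"w1.png")
hsv=cv2.cvtColor(c["frame"],cv2.COLOR_RGB2HSV)
m=((hsv[...,0]>8)&(hsv[...,0]<25)&(hsv[...,1]>140)&(hsv[...,2]>80)).astype(np.uint8)
n,l,s,ce=cv2.connectedComponentsWithStats(m)
for i in range(1,n):
    if s[i,4]>100:
        P=p[l==i];ctr=np.median(P,0);print(s[i],ce[i],ctr.round(4),P[:,2].max())
        q=P[:,:2]-P[:,:2].mean(0);w,v=np.linalg.eigh(q.T@q);d=v[:,1];print(P[:,:2].mean(0),d,np.degrees(np.arctan2(d[1],d[0])),(q@d).min(),(q@d).max(),(q@v[:,0]).min(),(q@v[:,0]).max())
E
```

```text
[248 142  10  51 420] [252.2547619  167.23571429] [ 0.4723 -0.2362  0.0179] 0.4099257224165477
[ 0.47235499 -0.23663554] [-0.19408787  0.98098415] 101.19144445617378 -0.03567444876887841 0.06257597713810122 -0.005817750683055353 0.005799989002302784
[161 149  34  21 219] [178.         159.32876712] [ 0.3692 -0.243   0.0139] 0.016071093142438264
[ 0.36901001 -0.24310298] [-0.81110601 -0.58489917] -144.20413307818976 -0.024767187721022883 0.026467220976684715 -0.00409167172910632 0.0040645127659340195
[447 197  38  48 272] [458.05147059 213.66911765] [ 0.7129 -0.2363  0.0939] 0.4099257224165477
[ 0.7139235 -0.2399563] [0.12529226 0.99211988] 82.80236621401674 -0.03616899905200946 0.03342720531303572 -0.01883946196520885 0.2567575185606216
[ 51 267  18  55 364] [ 57.12087912 296.16483516] [ 0.4226 -0.2233  0.3481] 0.3505492226710253
[ 0.42258122 -0.22380383] [-0.1543558   0.98801533] 98.87943671404403 -0.00795067521892307 0.005899198629025336 -0.0014660097841834637 0.0017142862003759391
[438 267  18  55 318] [448.76100629 296.17924528] [ 0.5174 -0.2077  0.3481] 0.4099257224165477
[ 0.51729932 -0.20809561] [-0.56502884  0.82507116] 124.40429372998473 -0.0074885596094965605 0.05808489600855924 -0.003064361657860755 0.025576281847723127
```

View pics/w1.png

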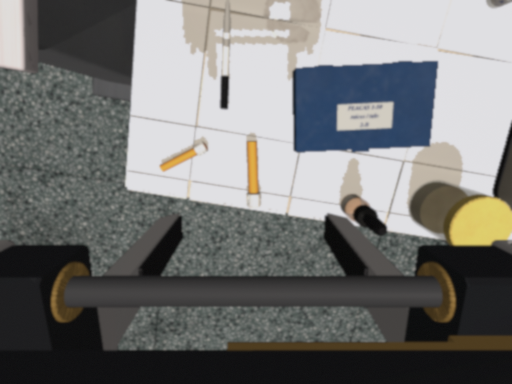

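```bash
python3 - <<'E'
from h import *
a=np.load("w1.npz");c={k:a[k] for k in a};p=cloud(c)
hsv=cv2.cvtColor(c["frame"],cv2.COLOR_RGB2HSV)
m=((hsv[...,0]>8)&(hsv[...,0]<25)&(hsv[...,1]>140)&(hsv[...,2]>80)).astype(np.uint8)
n,l,s,ce=cv2.connectedComponentsWithStats(m)
v,u=np.where(l==l[167,252])
P=np.array([ray(c,x,y,.0125) for x,y in zip(u,v)])[:,:2]
vx,vy,x0,y0=cv2.fitLine(P.astype(np.float32),cv2.DIST_L2,0,.01,.01).ravel();d=np.array([vx,vy]);
if d[1]<0:d=-d
t=(P-[x0,y0])@d;nn=np.array([-d[1],d[0]]);w=(P-[x0,y0])@nn
print("ctr",x0,y0,"ang",np.arctan2(d[1],d[0]),"t",t.min(),t.max(),"w",np.percentile(w,[1,99]))
# pixels above bench near line by depth
q=p[...,:2]-[x0,y0];T=q@d;Wd=q@nn
for lo in np.arange(-.09,.07,.005):
    k=(abs(Wd)<.006)&(T>lo)&(T<lo+.005)&(p[...,2]<.1)
    print(round(lo,3),p[...,2][k].mean().round(4),c["frame"][k].mean(0).round() if k.any() else "")
E
```

```text
ctr 0.47251678 -0.23784712 ang 1.7674649 t -0.03563729184539683 0.035362244155851597 w [-0.00570173  0.00562876]
-0.09 nan 
-0.085 nan 
-0.08 nan 
-0.075 nan 
-0.07 -0.004 [184. 183. 183.]
-0.065 -0.002 [218. 217. 217.]
-0.06 0.0204 [221. 219. 216.]
-0.055 0.0209 [221. 220. 219.]
-0.05 0.0212 [222. 221. 221.]
-0.045 0.021 [222. 221. 221.]
-0.04 0.019 [187. 174. 160.]
-0.035 0.0175 [202. 150.  68.]
-0.03 0.0178 [211. 158.  69.]
-0.025 0.0178 [211. 157.  72.]
-0.02 0.0179 [215. 161.  69.]
-0.015 0.0176 [214. 159.  69.]
-0.01 0.018 [215. 161.  69.]
-0.005 0.0176 [213. 159.  71.]
0.0 0.0177 [212. 159.  72.]
0.005 0.0175 [211. 158.  72.]
0.01 0.0177 [211. 158.  71.]
0.015 0.0179 [212. 159.  71.]
0.02 0.0173 [212. 158.  72.]
0.025 0.0175 [214. 158.  68.]
0.03 0.0177 [213. 159.  70.]
0.035 0.0069 [186. 163. 128.]
0.04 0.0001 [183. 175. 162.]
0.045 -0.0003 [210. 206. 204.]
0.05 0.0 [224. 224. 227.]
0.055 -0.0001 [224. 224. 227.]
0.06 0.0 [224. 224. 227.]
0.065 -0.0001 [224. 224. 227.]<stdin>:16: RuntimeWarning: Mean of empty slice.
  ret = ret.dtype.type(ret / rcount)
```

```bash
python3 - <<'E'
from h import *
go([0.473,-0.241,0.022],1.767)
E
```

```text
MOVE [ 0.0042 -0.0034  0.9098] [-0.     -0.     -0.0054] rows>= 4.548917531194875 0.2274993939670867
```

Emit:
play_rows(
  motion=[
    [[0.004, -0.003, 0.2, 0, 0, -0.0055, 0.3], [0.004, -0.003, 0.4, 0, 0, -0.0055, 0.2], [0.004, -0.003, 0.6, 0, 0, -0.0055, 0.1], [0.004, -0.003, 0.75, 0, 0, -0.0055, 0], [0.004, -0.003, 0.85, 0, 0, -0.0055, 0], [0.004, -0.003, 0.9, 0, 0, -0.0055, 0], [0.004, -0.003, 0.91, 0, 0, -0.0055, 0], [0.004, -0.003, 0.91, 0, 0, -0.0055, 0], [0.004, -0.003, 0.91, 0, 0, -0.0055, 0]],
  ],
)

```text
time_s: 2.7
ee_pos: [0.4744, -0.2408, 0.0234]
eef_rot: [3.14, 0.002, 1.768]
force: [0.0, -0.8, -0.6]
grip_width: 0.0472
grip_force: 0.0
```

Emit:
play_rows(
  motion=[
    [[0, 0, 0, 0, 0, 0, -1], [0, 0, 0, 0, 0, 0, -1], [0, 0, 0, 0, 0, 0, -1], [0, 0, 0, 0, 0, 0, -1], [0, 0, 0, 0, 0, 0, -1], [0, 0, 0, 0, 0, 0, -1], [0, 0, 0, 0, 0, 0, -1], [0, 0, 0, 0, 0, 0, -1]],
  ],
  grip_force=15,
)

```text
time_s: 3.5
ee_pos: [0.4739, -0.2403, 0.0221]
eef_rot: [3.141, 0.0, 1.769]
force: [-1.2, 1.1, 4.5]
grip_width: 0.0173
grip_force: 15.0
```

Emit:
play_rows(
  motion=[
    [[0, 0, -0.15, 0, 0, 0, -1], [0, 0, -0.35, 0, 0, 0, -1], [0, 0, -0.55, 0, 0, 0, -1], [0, 0, -0.75, 0, 0, 0, -1], [0, 0, -0.95, 0, 0, 0, -1], [0, 0, -0.98, 0, 0, 0, -1], [0, 0, -0.98, 0, 0, 0, -1]],
  ],
)

```text
time_s: 4.2
ee_pos: [0.4741, -0.2405, 0.2679]
eef_rot: [3.14, 0.002, 1.769]
force: [0.1, 0.4, -1.0]
grip_width: 0.0172
grip_force: 15.0
```

```bash
python3 - <<'E'
from h import *
go([0.52,-0.05,0.27],2.5)
E
```

```text
MOVE [ 0.7108  0.3299 -0.0088] [ 0.0002  0.0004 -0.1164] rows>= 3.9184318895818016 4.878257318293005
```

Emit:
play_rows(
  motion=[
    [[0.14, 0.07, 0, 0, 0, -0.023, -1], [0.28, 0.13, 0, 0, 0, -0.046, -1], [0.43, 0.2, 0, 0, 0, -0.07, -1], [0.57, 0.26, 0, 0, 0, -0.093, -1], [0.71, 0.33, 0, 0, 0, -0.116, -1], [0.71, 0.33, 0, 0, 0, -0.116, -1]],
  ],
)

```text
time_s: 4.8
ee_pos: [0.5198, -0.0465, 0.2646]
eef_rot: [-3.14, -0.003, 2.506]
force: [0.4, -0.4, 0.1]
grip_width: 0.0171
grip_force: 15.0
```

```bash
python3 - <<'E'
from h import *
go([0.555,0.145,0.27],3.23)
E
```

```text
MOVE [ 0.3414  0.6999 -0.0214] [ 0.     -0.0006 -0.1152] rows>= 3.8952887640941523 4.828109338668233
```

Emit:
play_rows(
  motion=[
    [[0.07, 0.14, -0.02, 0, 0, -0.023, -1], [0.14, 0.28, -0.02, 0, 0, -0.046, -1], [0.2, 0.42, -0.02, 0, 0, -0.07, -1], [0.27, 0.56, -0.02, 0, 0, -0.093, -1], [0.34, 0.7, -0.02, 0, 0, -0.115, -1], [0.34, 0.7, -0.02, 0, 0, -0.115, -1], [0.34, 0.7, -0.02, 0, 0, -0.115, -1]],
  ],
)

```text
time_s: 5.5
ee_pos: [0.5566, 0.1407, 0.2699]
eef_rot: [-3.141, -0.003, -3.064]
force: [0.8, 0.3, -0.5]
grip_width: 0.0171
grip_force: 15.0
```

```bash
python3 - <<'E'
from h import *
o=get_obs();print(o["ee_pos"],o["eef_rot"])
c=snap("wrist");np.savez("w2.npz",**c)
cv2.imwrite("pics/w2.png",cv2.resize(c["frame"][:,:,::-1],(800,600),interpolation=cv2.INTER_CUBIC))
E
```

```text
[0.55659418 0.14074388 0.26994333] [-3.14098637e+00 -2.93809341e-03 -3.06430997e+00]
```

View pics/w2.png

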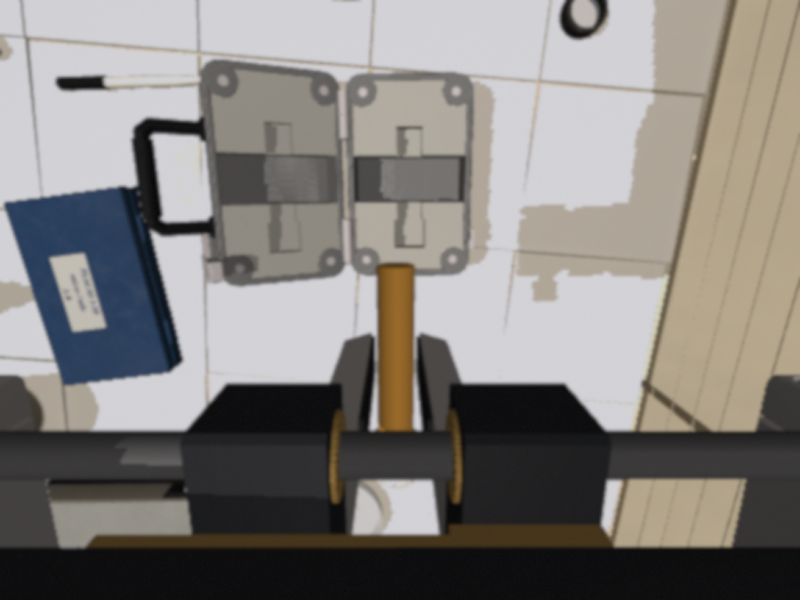

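```bash
cat > rect.py <<'E'
from h import *
a=np.load("w2.npz");c={k:a[k] for k in a};p=cloud(c)
m=(abs(p[...,2]-.045)<.012)&(p[...,1]>.08)&(p[...,1]<.24)&(p[...,0]>.35)&(p[...,0]<.56)
m=m.astype(np.uint8);n,l,s,ce=cv2.connectedComponentsWithStats(m);i=1+s[1:,4].argmax()
P=p[l==i];r=cv2.minAreaRect(P[:,:2].astype(np.float32));print(s[i],r,np.median(P[:,2]))
x,y=P[:,0],P[:,1]
# front edge (max y per x bin), end edges (per y bin)
fx=np.arange(.40,.54,.004);F=[(t,y[abs(x-t)<.002].max()) for t in fx if (abs(x-t)<.002).any()]
F=np.array(F);k=np.polyfit(F[5:-5,0],F[5:-5,1],1);print("front slope yaw",np.arctan(k[0]),np.polyval(k,.46),(F[5:-5,1]-np.polyval(k,F[5:-5,0])).std())
fy=np.arange(.115,.185,.004)
E1=np.array([(t,x[abs(y-t)<.002].max(),x[abs(y-t)<.002].min()) for t in fy]);
for j in(1,2):
    k=np.polyfit(E1[:,0],E1[:,j],1);print("end yaw",-np.arctan(k[0]),np.polyval(k,.15))
C=np.array([.46,.15]);yaw=.09
S=4;H,Wd=560,760   # x down? rows: case x up ; cols: case -y right  mm*S
ex=np.array([np.cos(yaw),np.sin(yaw)]);ey=np.array([-ex[1],ex[0]])
K=c["camera_matrix"];Wi=np.linalg.inv(c["W"])
rr,cc=np.mgrid[:560,:700]
X=(rr-200)/S*-1e-3 ;Y=-(cc-350)/S*1e-3
# cover x from -95..+50mm
X=-(rr-200)/S*1e-3
E
python3 rect.py
```

```text
[ 208   47   95  129 8270] ((0.47921091318130493, 0.13871987164020538), (0.16114552319049835, 0.12608717381954193), 3.7081992626190186) 0.045771913790408764
front slope yaw 0.09158530921867625 0.19499478936634385 0.0008889611754822617
end yaw -0.04254841338539509 0.5548898013686654
end yaw 0.07324167492268452 0.39812043514109396
```

```bash
cat > rect2.py <<'E'
from h import *
a=np.load("w2.npz");c={k:a[k] for k in a}
C=np.array([.476,.146]);yaw=.09;S=4
ex=np.array([np.cos(yaw),np.sin(yaw)]);ey=np.array([-ex[1],ex[0]])
K=c["camera_matrix"];Wi=np.linalg.inv(c["W"])
rr,cc=np.mgrid[:600,:480]
Y=(cc-240)/S*1e-3;X=(rr-300)/S*1e-3     # cols:+y right, rows: +x down
P=np.stack([C[0]+ex[0]*X+ey[0]*Y,C[1]+ex[1]*X+ey[1]*Y,np.full(X.shape,.0455),np.ones(X.shape)],-1)@Wi.T
u=K[0,0]*P[...,0]/-P[...,2]+K[0,2];v=-K[1,1]*P[...,1]/-P[...,2]+K[1,2]
im=cv2.remap(c["frame"],u.astype(np.float32),v.astype(np.float32),cv2.INTER_CUBIC)
for k in range(0,480,40): cv2.line(im,(k,0),(k,6),(255,0,0),1)
for k in range(0,600,40): cv2.line(im,(0,k),(6,k),(255,0,0),1)
cv2.line(im,(238,300),(242,300),(255,0,0));cv2.imwrite("pics/rect.png",im[:,:,::-1])
g=cv2.cvtColor(im,cv2.COLOR_RGB2GRAY).astype(float)
for y in (130,160,200,240,280,310,340):
    pr=cv2.GaussianBlur(g[:,y-4:y+5].mean(1)[:,None],(1,9),2).ravel();d=np.gradient(pr)
    i=np.argsort(-abs(d));pk=[j for j in range(5,595) if abs(d[j])>2.5 and abs(d[j])==abs(d[j-5:j+6]).max()]
    print("y",(y-240)/4,[((j-300)/4,round(d[j],1)) for j in pk])
E
python3 rect2.py
```

```text
y -27.5 [(-73.0, np.float64(3.1)), (-15.75, np.float64(-7.9)), (21.5, np.float64(7.3))]
y -20.0 [(-73.0, np.float64(5.4)), (-16.0, np.float64(-7.1)), (-13.0, np.float64(3.6)), (18.25, np.float64(-3.4)), (21.5, np.float64(7.3)), (73.0, np.float64(-7.7))]
y -10.0 [(-72.75, np.float64(5.3)), (-38.5, np.float64(-5.2)), (-15.5, np.float64(-4.2)), (19.5, np.float64(-2.7)), (22.25, np.float64(2.8)), (60.0, np.float64(6.2)), (73.25, np.float64(-7.9))]
y 0.0 [(-72.5, np.float64(5.4)), (-38.5, np.float64(-6.2)), (-35.75, np.float64(6.1)), (-15.25, np.float64(-5.8)), (22.0, np.float64(5.1)), (57.5, np.float64(-5.5)), (60.75, np.float64(5.3))]
y 10.0 [(-73.0, np.float64(5.1)), (-38.5, np.float64(-3.5)), (-15.75, np.float64(-4.7)), (22.25, np.float64(5.1)), (57.75, np.float64(-3.7)), (60.75, np.float64(4.9))]
y 17.5 [(-72.5, np.float64(4.6)), (-15.75, np.float64(-6.9)), (-12.75, np.float64(2.8)), (22.25, np.float64(6.1))]
y 25.0 [(-72.5, np.float64(4.4)), (-15.5, np.float64(-6.9)), (-12.75, np.float64(2.8)), (18.75, np.float64(-2.6)), (22.25, np.float64(6.5))]
```

View pics/rect.png

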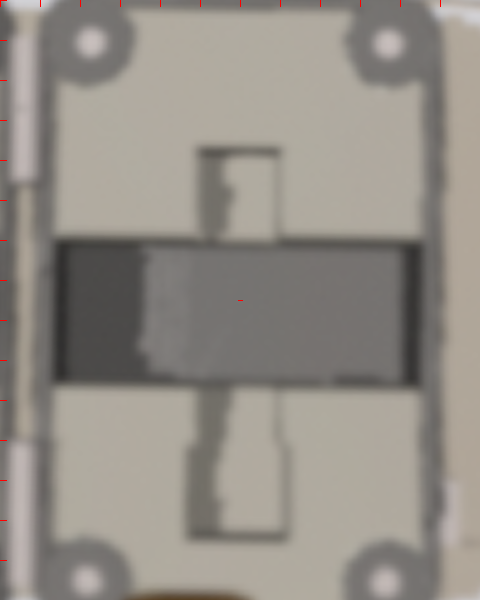

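```bash
python3 - <<'E'
from h import *
go([0.4786,0.1458,0.11],3.226)
E
```

```text
MOVE [0.3083 0.0469 0.6425] [-0.0001 -0.0004 -0.0013] rows>= 3.570992480201239 0.05801925262504568
```

Emit:
play_rows(
  motion=[
    [[0.1, 0.02, 0.15, 0, 0, -0.001, -1], [0.2, 0.04, 0.3, 0, 0, -0.001, -1], [0.308, 0.047, 0.45, 0, 0, -0.001, -1], [0.308, 0.047, 0.6, 0, 0, -0.001, -1], [0.308, 0.047, 0.64, 0, 0, -0.001, -1], [0.308, 0.047, 0.64, 0, 0, -0.001, -1], [0.308, 0.047, 0.64, 0, 0, -0.001, -1], [0.308, 0.047, 0.64, 0, 0, -0.001, -1]],
  ],
)

```text
time_s: 6.35
ee_pos: [0.4803, 0.1465, 0.1135]
eef_rot: [3.141, 0.002, -3.058]
force: [0.5, 0.2, -0.2]
grip_width: 0.017
grip_force: 15.0
```

```bash
python3 - <<'E'
from h import *
go([0.4786,0.1458,0.0525],3.226)
E
```

```text
MOVE [ 0.0075 -0.0024  0.244 ] [ 0.0001  0.0004 -0.0001] rows>= 1.22069446491243 0.017074081384004194
```

Emit:
play_rows(
  motion=[
    [[0, 0, 0, 0, 0, 0, -1], [0, 0, 0, 0, 0, 0, -1], [0, 0, 0, 0, 0, 0, -1]],
  ],
)

```text
time_s: 6.65
ee_pos: [0.4794, 0.1467, 0.1123]
eef_rot: [3.142, 0.001, -3.057]
force: [0.3, -0.0, 0.0]
grip_width: 0.017
grip_force: 15.0
```

```bash
python3 - <<'E'
from h import *
print(get_obs()["ee_pos"])
go([0.4786,0.1458,0.0525],3.226)
E
```

```text
[0.47937273 0.14669179 0.11228789]
MOVE [ 0.0035 -0.0033  0.2391] [0.     0.0001 0.0001] rows>= 1.1959905757482059 0.004485482805380928
```

Emit:
play_rows(
  motion=[
    [[0.0035, -0.003, 0.08, 0, 0, 0, -1], [0.0035, -0.003, 0.13, 0, 0, 0, -1], [0.0035, -0.003, 0.17, 0, 0, 0, -1], [0.0035, -0.003, 0.2, 0, 0, 0, -1], [0.0035, -0.003, 0.215, 0, 0, 0, -1], [0.0035, -0.003, 0.225, 0, 0, 0, -1], [0.0035, -0.003, 0.235, 0, 0, 0, -1], [0.0035, -0.003, 0.235, 0, 0, 0, -1], [0.0035, -0.003, 0.235, 0, 0, 0, -1]],
  ],
)

```text
time_s: 7.55
ee_pos: [0.4785, 0.1459, 0.0534]
eef_rot: [3.142, 0.0, -3.057]
force: [1.1, -0.2, -0.0]
grip_width: 0.0175
grip_force: 15.0
```

```bash
python3 - <<'E'
from h import *
go([0.4786,0.1458,0.0525],3.226)
c=snap("top");np.savez("t2.npz",**c)
E
```

```text
MOVE [-0.0003 -0.0002  0.0037] [0.     0.0001 0.0001] rows>= 0.01869421787446733 0.0034066318873797814
```

Emit:
play_rows(
  motion=[
    [[0, 0, 0.004, 0, 0, 0, -1], [0, 0, 0.006, 0, 0, 0, -1], [0, 0, 0.006, 0, 0, 0, -1], [0, 0, 0.006, 0, 0, 0, -0.5], [0, 0, 0.006, 0, 0, 0, -0.3], [0, 0, 0.006, 0, 0, 0, -0.1], [0, 0, 0.006, 0, 0, 0, -0.1]],
  ],
)

```text
time_s: 8.3
ee_pos: [0.4784, 0.1458, 0.0517]
eef_rot: [3.142, -0.0, -3.057]
force: [-0.3, -0.3, 0.4]
grip_width: 0.0415
grip_force: 0.0
```

Emit:
play_rows(
  motion=[
    [[0, 0, -0.1, 0, 0, 0, -0.1], [0, 0, -0.25, 0, 0, 0, -0.1], [0, 0, -0.4, 0, 0, 0, -0.1], [-0.2, 0, -0.6, 0, 0, 0, -0.1], [-0.3, 0, -0.75, 0, 0, 0, -0.1], [-0.3, 0, -0.85, 0, 0, 0, -0.1], [-0.3, 0, -0.85, 0, 0, 0, -0.1], [-0.3, 0, -0.85, 0, 0, 0, -0.1]],
  ],
)

```text
time_s: 9.1
ee_pos: [0.5531, 0.1522, 0.264]
eef_rot: [3.142, 0.0, -3.057]
force: [0.3, -0.1, 0.2]
grip_width: 0.0423
grip_force: 0.0
```

```bash
sed -e 's/a=np.load.*/c=snap("wrist");np.savez("w3.npz",**c);save(c,"w3.png")/' -e 's/\[.476,.146\]/[.4791,.1458]/;s/yaw=.09/yaw=.084/;s/.0455/.045/;s/rect.png/rect3.png/' rect2.py > rect3.py; python3 rect3.py | head -0; python3 - <<'E'
from h import *
a=np.load("w3.npz");c={k:a[k] for k in a};p=cloud(c)
hsv=cv2.cvtColor(c["frame"],cv2.COLOR_RGB2HSV)
m=((hsv[...,0]>8)&(hsv[...,0]<25)&(hsv[...,1]>140)&(hsv[...,2]>60)&(abs(p[...,2]-.05)<.02))
P=p[m];print(len(P),np.median(P[:,2]),P.mean(0))
yaw=.084;ex=np.array([np.cos(yaw),np.sin(yaw)]);ey=np.array([-ex[1],ex[0]])
q=p[...,:2]-[.4791,.1458];X=q@ex;Y=q@ey
print("body y centre",np.median(Y[m]),"x range",X[m].min(),X[m].max())
for lo in np.arange(-.06,.07,.005):
    k=(abs(Y)<.005)&(X>lo)&(X<lo+.005)&(p[...,2]<.1)
    if k.any():print(round(lo,3),p[...,2][k].mean().round(4),c["frame"][k].mean(0).round(), np.median(Y[m&(X>lo)&(X<lo+.005)]).round(4) if (m&(X>lo)&(X<lo+.005)).any() else "")
E
```

```text
587 0.04742332350074635 [0.47370472 0.14480244 0.04729054]
body y centre -5.516950789051853e-05 x range -0.03936091999607388 0.030753929439562906
-0.06 0.0456 [172. 165. 155.] 
-0.055 0.0452 [172. 166. 155.] 
-0.05 0.0454 [172. 166. 155.] 
-0.045 0.0442 [162. 150. 132.] 
-0.04 0.0477 [186. 139.  59.] -0.0001
-0.035 0.0479 [190. 141.  58.] -0.0001
-0.03 0.0476 [189. 141.  58.] -0.0001
-0.025 0.0478 [192. 143.  58.] -0.0001
-0.02 0.048 [194. 146.  59.] -0.0001
-0.015 0.0482 [195. 147.  60.] -0.0007
-0.01 0.0478 [195. 147.  59.] -0.0013
-0.005 0.0478 [195. 147.  59.] -0.0007
-0.0 0.0477 [195. 146.  59.] -0.0007
0.005 0.0477 [195. 146.  59.] -0.0013
0.01 0.0479 [195. 146.  59.] -0.0007
0.015 0.0478 [195. 146.  59.] -0.0007
0.02 0.0477 [195. 146.  59.] -0.0007
0.025 0.0478 [195. 146.  59.] -0.0013
0.03 0.0484 [183. 154. 116.] -0.0001
0.035 0.0511 [203. 202. 202.] 
0.04 0.0509 [203. 202. 202.] 
0.045 0.051 [202. 200. 198.] 
0.05 0.0499 [178. 170. 159.] 
0.055 0.0392 [137. 132. 123.] 
0.06 0.0452 [171. 165. 155.] 
0.065 0.0453 [171. 165. 155.] Exception ignored on flushing sys.stdout:
BrokenPipeError: [Errno 32] Broken pipe
```

View pics/w3.png

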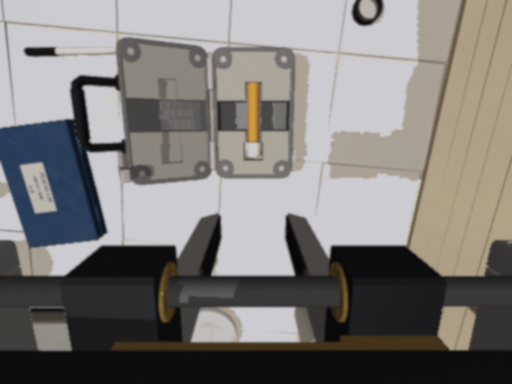

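```bash
python3 - <<'E'
from h import *
a=np.load("w3.npz");c={k:a[k] for k in a};p=cloud(c)
yaw=.084;ex=np.array([np.cos(yaw),np.sin(yaw)]);ey=np.array([-ex[1],ex[0]])
q=p[...,:2]-[.4791,.1458];X=q@ex;Y=q@ey;Z=p[...,2]
g=c["frame"].max(-1)
k=(g<60)&(Z>.07)&(Z<.14)&(Y<-.15)&(Y>-.22)&(abs(X)<.06)
print(k.sum(),X[k].min(),X[k].max(),np.percentile(Y[k],[2,50,98]))
for x in np.arange(-.04,.045,.01):
    b=k&(abs(X-x)<.005)
    if b.any():print(round(x,3),Y[b].min().round(4),np.median(Y[b]).round(4),Y[b].max().round(4),np.median(Z[b]).round(4),Z[b].max().round(4),b.sum())
# lid plane slope (foam part)
k=(Y<-.06)&(Y>-.14)&(X>.025)&(X<.065)
s=np.polyfit(Y[k],Z[k],1);print("slope",np.arctan(s[0]),np.polyval(s,-.05), "lid",np.pi+np.arctan(s[0]))
hsv=cv2.cvtColor(c["frame"],cv2.COLOR_RGB2HSV);b=(hsv[...,0]>100)&(hsv[...,0]<125)&(hsv[...,1]>130)&(Z<.1)
P=p[b];print("box",np.percentile(P,[2,50,98],axis=0).round(3), P[P[:,2]>.02][:,:2].min(0),P[P[:,1].argmax()])
H=np.array([.4791,.1458])-.05*ey;print("hinge",H)
h=H+ey*.145*np.cos(2.75);print(h,.046+.145*np.sin(2.75))
E
```

```text
1249 -0.038533224346134355 0.040359440771977666 [-0.18470637 -0.17683922 -0.15158352]
-0.04 -0.1795 -0.165 -0.1503 0.1044 0.1158 117
-0.03 -0.1837 -0.1724 -0.1501 0.1103 0.1195 227
-0.02 -0.1838 -0.1786 -0.1752 0.1183 0.1208 120
-0.01 -0.1844 -0.1786 -0.1753 0.1181 0.1208 114
0.0 -0.1845 -0.1786 -0.1749 0.1181 0.1212 116
0.01 -0.1876 -0.1794 -0.175 0.1182 0.1211 132
0.02 -0.1874 -0.1791 -0.1754 0.1183 0.1217 121
0.03 -0.1837 -0.173 -0.1501 0.1109 0.119 204
0.04 -0.1816 -0.1654 -0.1501 0.1047 0.1154 98
slope 1.2970749961218746 0.3241607818440776 lid 4.438667649711668
box [[ 0.52  -0.189  0.011]
 [ 0.584 -0.129  0.032]
 [ 0.678 -0.072  0.034]] [ 0.50668453 -0.19578752] [ 0.66740623 -0.06843691  0.01046487]
hinge [0.48329506 0.0959763 ]
[ 0.49453983 -0.03757499] 0.1013408438475881
```

```bash
python3 - <<'E'
from h import *
go([0.4942,-0.0336,0.2],3.226)
E
```

```text
MOVE [ 0.2953 -0.7202  0.2529] [-0.     -0.0002  0.    ] rows>= 4.091985233474206 0.010676938062802557
```

Emit:
play_rows(
  motion=[
    [[0.06, -0.14, 0.05, 0, 0, 0, -0.3], [0.12, -0.28, 0.1, 0, 0, 0, -0.3], [0.18, -0.42, 0.15, 0, 0, 0, -0.3], [0.24, -0.57, 0.2, 0, 0, 0, -0.3], [0.295, -0.72, 0.25, 0, 0, 0, -0.3], [0.295, -0.72, 0.25, 0, 0, 0, -0.3], [0.295, -0.72, 0.25, 0, 0, 0, -0.3], [0.295, -0.72, 0.25, 0, 0, 0, -0.3], [0.295, -0.72, 0.25, 0, 0, 0, -0.3]],
  ],
)

```text
time_s: 10.05
ee_pos: [0.4951, -0.0325, 0.2017]
eef_rot: [3.142, 0.0, -3.055]
force: [0.3, 0.8, -0.6]
grip_width: 0.0329
grip_force: 0.0
```

```bash
python3 - <<'E'
from h import *
print(get_obs()["ee_pos"]);go([0.4942,-0.0336,0.112],3.226)
E
```

```text
[ 0.49505476 -0.03246422  0.20170726]
MOVE [ 0.0038 -0.0043  0.3588] [0.     0.     0.0003] rows>= 1.7943704396921012 0.011990218833025772
```

Emit:
play_rows(
  motion=[
    [[0.003, -0.004, 0.12, 0, 0, 0, -0.3], [0.003, -0.004, 0.24, 0, 0, 0, -0.3], [0.003, -0.004, 0.3, 0, 0, 0, -0.3], [0.003, -0.004, 0.35, 0, 0, 0, -0.3], [0.003, -0.004, 0.355, 0, 0, 0, -0.3], [0.003, -0.004, 0.355, 0, 0, 0, -0.3], [0.003, -0.004, 0.355, 0, 0, 0, -0.3]],
  ],
)

```text
time_s: 10.75
ee_pos: [0.4947, -0.0344, 0.1139]
eef_rot: [-3.141, 0.001, -3.057]
force: [0.6, 0.4, -0.2]
grip_width: 0.033
grip_force: 0.0
```

Emit:
play_rows(
  motion=[
    [[0, 0, 0, 0, 0, 0, -0.6], [0, 0, 0, 0, 0, 0, -1], [0, 0, 0, 0, 0, 0, -1], [0, 0, 0, 0, 0, 0, -1], [0, 0, 0, 0, 0, 0, -1], [0, 0, 0, 0, 0, 0, -1]],
  ],
  grip_force=30,
)

```text
time_s: 11.35
ee_pos: [0.4944, -0.0349, 0.1132]
eef_rot: [-3.141, 0.001, -3.057]
force: [-0.5, -6.1, 3.7]
grip_width: 0.0122
grip_force: 30.0
```

```bash
cat > arc.py <<'E'
from h import *
import sys
a0,a1,n=map(float,sys.argv[1:4]);n=int(n)
yaw=.084;ex=np.array([np.cos(yaw),np.sin(yaw),0]);ey=np.array([-ex[1],ex[0],0]);ez=np.array([0,0,1.])
T=Ttool(get_obs());r=float(sys.argv[4]) if len(sys.argv)>4 else .145
f=lambda a:r*(np.cos(a)*ey+np.sin(a)*ez)
H=np.array([.4833,.0960,.046]);d=T[:3,3]-H;print("y,z,x rel hinge",d@ey,d[2],d@ex,"r",np.hypot(d@ey,d[2]),"ang",np.arctan2(d[2],d@ey),"force",get_obs()["force"].round(1))
for a in np.linspace(a0,a1,n+1)[1:]: print((T[:3,:3].T@(f(a)-f(a0))/.25).round(3),round(a,2))
E
python3 arc.py 2.66 1.8 8
```

```text
y,z,x rel hinge -0.13132553348532736 0.06723972952463056 9.24086098071662e-05 r 0.14753839151811068 ang 2.66838482190467 force [-0.5 -6.1  3.7]
[-0.     0.032 -0.054] 2.55
[-0.     0.069 -0.104] 2.45
[-0.     0.112 -0.149] 2.34
[-0.     0.159 -0.19 ] 2.23
[-0.     0.21  -0.225] 2.12
[-0.     0.265 -0.255] 2.02
[-0.     0.322 -0.279] 1.91
[-0.     0.382 -0.296] 1.8
```

Emit:
play_rows(
  motion=[
    [[0, 0.015, -0.028, 0, 0, 0, -1], [0, 0.032, -0.054, 0, 0, 0, -1], [0, 0.05, -0.08, 0, 0, 0, -1], [0, 0.069, -0.104, 0, 0, 0, -1], [0, 0.09, -0.127, 0, 0, 0, -1], [0, 0.112, -0.149, 0, 0, 0, -1], [0, 0.112, -0.149, 0, 0, 0, -1]],
  ],
)

```text
time_s: 12.05
ee_pos: [0.4923, -0.0077, 0.1517]
eef_rot: [-3.139, 0.002, -3.057]
force: [-4.5, -14.6, 13.7]
grip_width: 0.0122
grip_force: 30.0
```

```bash
python3 arc.py 2.34 1.5 9
```

```text
y,z,x rel hinge -0.10407811352910902 0.10574197131734177 0.00024815585824951834 r 0.14836986962943532 ang 2.3482647302066004 force [ -4.5 -14.6  13.7]
[-0.     0.04  -0.036] 2.25
[-0.     0.084 -0.068] 2.15
[-0.     0.131 -0.096] 2.06
[-0.     0.179 -0.119] 1.97
[-0.     0.23  -0.138] 1.87
[-0.     0.283 -0.152] 1.78
[-0.001  0.336 -0.16 ] 1.69
[-0.001  0.39  -0.164] 1.59
[-0.001  0.444 -0.163] 1.5
```

Emit:
play_rows(
  motion=[
    [[0, 0.019, -0.02, 0, 0, 0, -1], [0, 0.039, -0.039, 0, 0, 0, -1], [0, 0.06, -0.056, 0, 0, 0, -1], [0, 0.083, -0.071, 0, 0, 0, -1], [0, 0.106, -0.085, 0, 0, 0, -1], [0, 0.13, -0.098, 0, 0, 0, -1], [0, 0.155, -0.11, 0, 0, 0, -1], [0, 0.18, -0.121, 0, 0, 0, -1], [0, 0.18, -0.121, 0, 0, 0, -1]],
  ],
)

```text
time_s: 12.95
ee_pos: [0.4888, 0.0381, 0.1821]
eef_rot: [-3.14, 0.003, -3.057]
force: [-2.5, -6.3, 15.9]
grip_width: 0.0119
grip_force: 30.0
```

```bash
python3 arc.py 1.97 1.17 9
```

```text
y,z,x rel hinge -0.05814970991842839 0.13606093876259223 0.0006260911314286691 r 0.1479661036202388 ang 1.974681039740814 force [-2.5 -6.3 15.9]
[-0.     0.048 -0.018] 1.88
[-0.     0.098 -0.032] 1.79
[-0.     0.149 -0.041] 1.7
[-0.     0.2   -0.045] 1.61
[-0.     0.252 -0.045] 1.53
[-0.     0.303 -0.041] 1.44
[-0.     0.354 -0.032] 1.35
[-0.     0.403 -0.018] 1.26
[-0.     0.452 -0.   ] 1.17
```

Emit:
play_rows(
  motion=[
    [[0, 0.048, -0.02, 0, 0, 0, -1], [0, 0.098, -0.034, 0, 0, 0, -1], [0, 0.149, -0.043, 0, 0, 0, -1], [0, 0.2, -0.047, 0, 0, 0, -1], [0, 0.252, -0.047, 0, 0, 0, -1], [0, 0.303, -0.043, 0, 0, 0, -1], [0, 0.354, -0.034, 0, 0, 0, -1], [0, 0.403, -0.02, 0, 0, 0, -1], [0, 0.452, -0.002, 0, 0, 0, -1], [0, 0.452, -0.002, 0, 0, 0, -1]],
  ],
)

```text
time_s: 13.95
ee_pos: [0.4789, 0.1523, 0.1809]
eef_rot: [3.141, 0.002, -3.056]
force: [6.3, 2.3, 2.2]
grip_width: 0.0123
grip_force: 30.0
```

```bash
python3 arc.py 1.17 0.35 9
```

```text
y,z,x rel hinge 0.056430883560121006 0.1348661438392058 0.0002989977171719009 r 0.146196174277692 ang 1.1745109637522422 force [6.3 2.3 2.2]
[-0.     0.048  0.023] 1.08
[-0.     0.093  0.05 ] 0.99
[-0.     0.136  0.081] 0.9
[-0.     0.175  0.116] 0.81
[-0.     0.212  0.154] 0.71
[-0.     0.244  0.196] 0.62
[-0.     0.273  0.24 ] 0.53
[-0.     0.298  0.287] 0.44
[-0.     0.318  0.335] 0.35
```

Emit:
play_rows(
  motion=[
    [[0, 0.048, 0.023, 0, 0, 0, -1], [0, 0.093, 0.05, 0, 0, 0, -1], [0, 0.136, 0.081, 0, 0, 0, -1], [0, 0.175, 0.116, 0, 0, 0, -1], [0, 0.212, 0.154, 0, 0, 0, -1], [0, 0.244, 0.196, 0, 0, 0, -1], [0, 0.273, 0.24, 0, 0, 0, -1], [0, 0.298, 0.287, 0, 0, 0, -1], [0, 0.318, 0.335, 0, 0, 0, -1], [0, 0.318, 0.335, 0, 0, 0, -1]],
  ],
)

```text
time_s: 14.95
ee_pos: [0.4717, 0.2306, 0.0955]
eef_rot: [-3.141, -0.0, -3.056]
force: [7.4, -2.3, -3.5]
grip_width: 0.0123
grip_force: 30.0
```

```bash
python3 arc.py 0.36 0.0 7
```

```text
y,z,x rel hinge 0.135113531483537 0.04952481846122021 -0.00027193219651886456 r 0.14390404453513306 ang 0.3513351217863484 force [ 7.4 -2.3 -3.5]
[-0.     0.01   0.028] 0.31
[-0.     0.018  0.057] 0.26
[-0.     0.025  0.086] 0.21
[-0.     0.03   0.115] 0.15
[-0.     0.034  0.145] 0.1
[-0.     0.036  0.174] 0.05
[-0.     0.037  0.204] 0.0
```

Emit:
play_rows(
  motion=[
    [[0, 0.01, 0.028, 0, 0, 0, -1], [0, 0.018, 0.057, 0, 0, 0, -1], [0, 0.025, 0.086, 0, 0, 0, -1], [0, 0.03, 0.115, 0, 0, 0, -1], [0, 0.034, 0.145, 0, 0, 0, -1], [0, 0.036, 0.174, 0, 0, 0, -1], [0, 0.037, 0.194, 0, 0, 0, -1], [0, 0.037, 0.2, 0, 0, 0, -1], [0, 0.037, 0.2, 0, 0, 0, -1]],
  ],
)

```text
time_s: 15.85
ee_pos: [0.4723, 0.2381, 0.0493]
eef_rot: [-3.139, 0.003, -3.057]
force: [0.0, -23.6, 32.1]
grip_width: 0.0121
grip_force: 30.0
```

```bash
python3 arc.py 0.36 0.0 1; python3 - <<'E'
from h import *
for n in("side","top"):
    c=snap(n);np.savez(n+"4.npz",**c)
a=dict(np.load("top4.npz"));p=cloud(a)
yaw=.084;ex=np.array([np.cos(yaw),np.sin(yaw)]);ey=np.array([-ex[1],ex[0]])
q=p[...,:2]-[.4791,.1458];X=q@ex;Y=q@ey;Z=p[...,2]
for y in np.arange(-.05,.06,.01): print(round(y,3),[np.median(Z[(abs(Y-y)<.005)&(abs(X-x)<.006)]).round(3) for x in(-.07,-.05,.05,.07)])
s=np.load("side4.npz")["frame"][:,:,::-1][150:250,190:320]
cv2.imwrite("pics/s4.png",cv2.resize(s,None,fx=6,fy=6,interpolation=cv2.INTER_CUBIC))
E
```

```text
y,z,x rel hinge 0.14254981528437186 0.0033084062930883867 0.0009847531680296296 r 0.14258820214102105 ang 0.023204607155750907 force [  0.  -23.6  32.1]
[0.001 0.038 0.204] 0.0
-0.05 [np.float64(0.062), np.float64(0.073), np.float64(0.071), np.float64(0.074)]
-0.04 [np.float64(0.076), np.float64(0.076), np.float64(0.074), np.float64(0.076)]
-0.03 [np.float64(0.076), np.float64(0.075), np.float64(0.077), np.float64(0.075)]
-0.02 [np.float64(0.076), np.float64(0.077), np.float64(0.076), np.float64(0.075)]
-0.01 [np.float64(0.075), np.float64(0.076), np.float64(0.076), np.float64(0.076)]
0.0 [np.float64(0.076), np.float64(0.077), np.float64(0.077), np.float64(0.075)]
0.01 [np.float64(0.374), np.float64(0.077), np.float64(0.076), np.float64(0.076)]
0.02 [np.float64(0.408), np.float64(0.364), np.float64(0.076), np.float64(0.075)]
0.03 [np.float64(0.42), np.float64(0.398), np.float64(0.076), np.float64(0.075)]
0.04 [np.float64(0.424), np.float64(0.406), np.float64(0.076), np.float64(0.078)]
0.05 [np.float64(0.426), np.float64(0.412), np.float64(0.306), np.float64(0.099)]
```

View pics/s4.png

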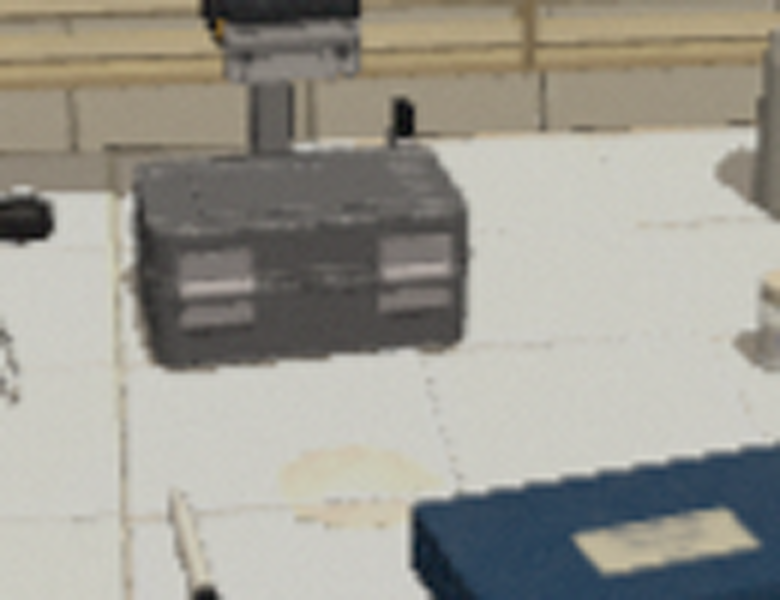

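Emit:
play_rows(
  motion=[
    [[0, 0.004, 0.003, 0, 0, 0, -1], [0, 0.004, 0.003, 0, 0, 0, -1], [0, 0.004, 0.003, 0, 0, 0, -0.4], [0, 0.004, 0, 0, 0, 0, -0.3], [0, 0.004, 0, 0, 0, 0, -0.3], [0, 0.004, -0.1, 0, 0, 0, -0.3], [0, 0.004, -0.3, 0, 0, 0, -0.3], [0, 0.004, -0.5, 0, 0, 0, -0.3], [0, 0.004, -0.7, 0, 0, 0, -0.3], [0, 0.004, -0.8, 0, 0, 0, -0.3]],
  ],
)

```text
time_s: 16.95
ee_pos: [0.4711, 0.2411, 0.2511]
eef_rot: [3.14, 0.004, -3.056]
force: [0.7, 0.2, 0.1]
grip_width: 0.0332
grip_force: 0.0
```

```bash
python3 - <<'E'
from h import *
c=snap("top");np.savez("top5.npz",**c);p=cloud(c)
yaw=.084;ex=np.array([np.cos(yaw),np.sin(yaw)]);ey=np.array([-ex[1],ex[0]])
q=p[...,:2]-[.4791,.1458];X=q@ex;Y=q@ey;Z=p[...,2]
for y in np.arange(-.04,.06,.02): print(round(y,3),[np.median(Z[(abs(Y-y)<.008)&(abs(X-x)<.006)]).round(4) for x in(-.07,-.05,.05,.07)])
k=(Z>.086)&(Z<.13)&(abs(X)<.1)&(Y>.02)&(Y<.09);print(k.sum(),X[k].min(),X[k].max(),Y[k].min(),Y[k].max(),np.median(X[k]),np.median(Y[k]),np.median(Z[k]))
f=np.hstack([cv2.resize(c["frame"][150:250,170:250],None,fx=5,fy=5,interpolation=cv2.INTER_CUBIC)])
o=get_obs();w=snap("wrist");np.savez("w5.npz",**w);print(o["ee_pos"])
cv2.imwrite("pics/w5.png",np.hstack([cv2.resize(f,None,fx=.768,fy=.768),w["frame"]])[:,:800,::-1])
p=cloud(w);q=p[...,:2]-[.4791,.1458];X=q@ex;Y=q@ey;Z=p[...,2]
k=(Z>.086)&(Z<.13)&(abs(X)<.1)&(Y>.02)&(Y<.09);print(k.sum(),X[k].min(),X[k].max(),Y[k].min(),Y[k].max(),np.median(X[k]),np.median(Y[k]),np.median(Z[k]))
E
```

```text
-0.04 [np.float64(0.0752), np.float64(0.075), np.float64(0.0756), np.float64(0.076)]
-0.02 [np.float64(0.0761), np.float64(0.0763), np.float64(0.0764), np.float64(0.0752)]
0.0 [np.float64(0.0754), np.float64(0.0766), np.float64(0.0766), np.float64(0.0759)]
0.02 [np.float64(0.5467), np.float64(0.5274), np.float64(0.0765), np.float64(0.0751)]
0.04 [np.float64(0.559), np.float64(0.0778), np.float64(0.0754), np.float64(0.0787)]
31 0.06088587704463041 0.07068044098380975 0.04025338861989315 0.056089250711934685 0.06502747774241116 0.04741938909938505 0.0991736399962998
[0.47178964 0.24136749 0.25358172]Traceback (most recent call last):
  File "<stdin>", line 11, in <module>
    return umr_minimum(a, axis, None, out, keepdims, initial, where)
ValueError: zero-size array to reduction operation minimum which has no identity
```

View pics/w5.png

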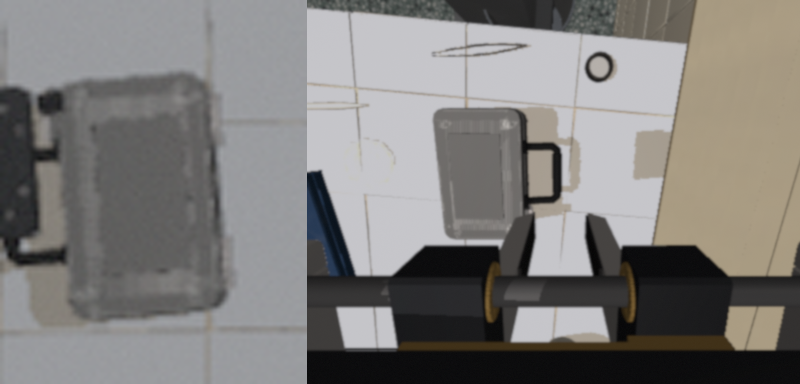

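```bash
python3 - <<'E'
from h import *
go([0.5404,0.1991,0.18],1.655)
E
```

```text
MOVE [-0.2587 -0.1918  0.283 ] [0.0009 0.0004 0.2502] rows>= 2.1435624854331925 10.48447741620826
```

Emit:
play_rows(
  motion=[
    [[-0.05, -0.04, 0, 0, 0, 0.023, -0.3], [-0.1, -0.08, 0, 0, 0, 0.046, -0.3], [-0.15, -0.12, 0, 0, 0, 0.069, -0.3], [-0.2, -0.16, 0, 0, 0, 0.092, -0.3], [-0.259, -0.192, 0, 0, 0, 0.115, -0.3], [-0.259, -0.192, 0.1, 0, 0, 0.14, -0.3], [-0.259, -0.192, 0.2, 0, 0, 0.165, -0.3], [-0.259, -0.192, 0.28, 0, 0, 0.19, -0.3], [-0.259, -0.192, 0.28, 0, 0, 0.22, -0.3], [-0.259, -0.192, 0.28, 0, 0, 0.25, -0.3]],
  ],
)

```text
time_s: 18.05
ee_pos: [0.5385, 0.1982, 0.1746]
eef_rot: [-3.138, 0.0, 1.748]
force: [-0.3, 0.2, -0.3]
grip_width: 0.0333
grip_force: 0.0
```

Emit:
play_rows(
  motion=[
    [[0, 0, 0, 0, 0, 0, -0.3], [0, 0, 0, 0, 0, 0, -0.3], [0, 0, 0, 0, 0, 0, -0.3], [0, 0, 0, 0, 0, 0, -0.3]],
  ],
)

```text
time_s: 18.45
ee_pos: [0.5394, 0.198, 0.177]
eef_rot: [-3.141, -0.0, 1.756]
force: [0.1, -0.8, -0.7]
grip_width: 0.0328
grip_force: 0.0
```

```bash
python3 - <<'E'
from h import *
print(get_obs()["ee_pos"],get_obs()["eef_rot"])
go([0.5404,0.1991,0.099],1.655)
E
```

```text
[0.53938055 0.19800231 0.17701435] [-3.14138226e+00 -4.58351071e-05  1.75603399e+00]
MOVE [0.0036 0.0049 0.3121] [-0.     -0.      0.0161] rows>= 1.5605745621886624 0.6739039337098383
```

Emit:
play_rows(
  motion=[
    [[0.0036, 0.005, 0, 0, 0, 0.016, -0.3], [0.0036, 0.005, 0.1, 0, 0, 0.016, -0.3], [0.0036, 0.005, 0.2, 0, 0, 0.016, -0.3], [0.0036, 0.005, 0.26, 0, 0, 0.016, -0.3], [0.0036, 0.005, 0.29, 0, 0, 0.016, -0.3], [0.0036, 0.005, 0.31, 0, 0, 0.016, -0.3], [0.0036, 0.005, 0.31, 0, 0, 0.016, -0.3], [0.0036, 0.005, 0.31, 0, 0, 0.016, -0.3]],
  ],
)

```text
time_s: 19.25
ee_pos: [0.5409, 0.1992, 0.1005]
eef_rot: [3.14, -0.0, 1.653]
force: [-0.6, 0.8, -0.3]
grip_width: 0.0331
grip_force: 0.0
```

Emit:
play_rows(
  motion=[
    [[0, 0, 0, 0, 0, 0, -0.6], [0, 0, 0, 0, 0, 0, -1], [0, 0, 0, 0, 0, 0, -1], [0, 0, 0, 0, 0, 0, -1], [0, 0, 0, 0, 0, 0, -1]],
  ],
  grip_force=15,
)

```text
time_s: 19.75
ee_pos: [0.5406, 0.199, 0.1]
eef_rot: [3.141, -0.0, 1.653]
force: [-1.2, -0.7, 3.5]
grip_width: 0.0095
grip_force: 15.3
```

```bash
python3 - <<'E'
from h import *
T=Ttool(get_obs());e=np.array([np.cos(.084),np.sin(.084),0]);print(T[:3,3],T[:3,:3].T@(-e*.017)/.25)
d=T[:2,3]-[.4791,.1458];print("X",d@e[:2],"Y",d@[-e[1],e[0]])
E
```

```text
[0.54058469 0.19904967 0.09995094] [-1.02271400e-04 -6.79999212e-02 -1.60009955e-05]
X 0.06573561447434045 Y 0.04790327106473764
```

Gripped the 10 mm thumb piece; slide 16 mm along tool -y, slightly past.

Emit:
play_rows(
  motion=[
    [[0, -0.015, 0, 0, 0, 0, -1], [0, -0.03, 0, 0, 0, 0, -1], [0, -0.045, 0, 0, 0, 0, -1], [0, -0.06, 0, 0, 0, 0, -1], [0, -0.066, 0, 0, 0, 0, -1], [0, -0.07, 0, 0, 0, 0, -1], [0, -0.07, 0, 0, 0, 0, -1], [0, -0.07, 0, 0, 0, 0, -1]],
  ],
)

```text
time_s: 20.55
ee_pos: [0.5258, 0.1977, 0.1007]
eef_rot: [3.134, -0.001, 1.653]
force: [21.2, 0.9, -4.2]
grip_width: 0.0099
grip_force: 15.1
```

```bash
python3 - <<'E'
from h import *
o=get_obs();T=Ttool(o);e=np.array([np.cos(.084),np.sin(.084)])
d=T[:2,3]-[.4791,.1458];print("X",d@e,"Y",d@[-e[1],e[0]],o["force"],o["grip_width"])
E
```

```text
X 0.05086337727490196 Y 0.0477732655971752 [21.15434142  0.91346082 -4.23914268] 0.00994727969384978
```

Emit:
play_rows(
  motion=[
    [[0, -0.006, 0, 0, 0, 0, -1], [0, -0.01, 0, 0, 0, 0, -1], [0, -0.01, 0, 0, 0, 0, -1], [0, -0.01, 0, 0, 0, 0, -1]],
  ],
  grip_force=30,
)

```text
time_s: 20.95
ee_pos: [0.5252, 0.1975, 0.1015]
eef_rot: [3.128, -0.001, 1.653]
force: [33.6, 0.0, -7.0]
grip_width: 0.0095
grip_force: 30.1
```

```bash
python3 - <<'E'
from h import *
o=get_obs();T=Ttool(o);e=np.array([np.cos(.084),np.sin(.084)])
d=T[:2,3]-[.4791,.1458];print("X",d@e,"Y",d@[-e[1],e[0]],o["force"],o["grip_width"])
E
```

```text
X 0.05030156395650108 Y 0.047614229600772245 [ 3.35923681e+01  1.08510715e-02 -6.96675288e+00] 0.009467361833590019
```

Emit:
play_rows(
  motion=[
    [[0, 0.01, 0, 0, 0, 0, -0.6], [0, 0.01, 0, 0, 0, 0, -0.3], [0, 0.01, 0, 0, 0, 0, -0.3], [0, 0.01, -0.1, 0, 0, 0, -0.3], [0.1, 0.05, -0.3, 0, 0, 0, -0.3], [-0.3, 0.1, -0.4, 0, 0, 0, -0.3], [-0.45, 0.1, -0.5, 0, 0, 0, -0.3], [-0.6, 0.1, -0.55, 0, 0, 0, -0.3], [-0.75, 0.1, -0.55, 0, 0, 0, -0.3], [-0.85, 0.1, -0.55, 0, 0, 0, -0.3]],
  ],
)

```text
time_s: 21.95
ee_pos: [0.5627, -0.0141, 0.2381]
eef_rot: [3.141, 0.0, 1.654]
force: [0.2, 0.6, 0.1]
grip_width: 0.0332
grip_force: 0.0
```

```bash
python3 - <<'E'
from h import *
print(get_obs()["ee_pos"],get_obs()["force"])
yaw=.084;ex=np.array([np.cos(yaw),np.sin(yaw)]);ey=np.array([-ex[1],ex[0]])
for n in("top","side","wrist"):
    c=snap(n);p=cloud(c)
    q=p[...,:2]-[.4791,.1458];X=q@ex;Y=q@ey;Z=p[...,2]
    print(n,[[np.median(Z[(abs(Y-y)<.01)&(abs(X-x)<.008)]).round(4) for x in(-.06,-.03,.03,.06)] for y in (-.04,0,.035)])
    k=(Z>.088)&(Z<.12)&(abs(X)<.1)&(Y>.02)&(Y<.09)
    if k.any():print(k.sum(),X[k].min(),X[k].max(),Y[k].min(),Y[k].max(),np.median(X[k]),np.median(Z[k]))
    if n=="wrist": save(c,"w6.png")
E
```

```text
[ 0.56269658 -0.0140651   0.23811635] [0.22200161 0.58851994 0.11937056]
top [[np.float64(0.0761), np.float64(0.0763), np.float64(0.0761), np.float64(0.0757)], [np.float64(0.0757), np.float64(0.0777), np.float64(0.0776), np.float64(0.0762)], [np.float64(0.0763), np.float64(0.0765), np.float64(0.0763), np.float64(0.0771)]]
37 0.04747735228290655 0.05806657287218851 0.039352528949617605 0.05602201288793466 0.052411881336323636 0.09973503380232607
side [[np.float64(0.043), np.float64(0.0453), np.float64(0.0413), np.float64(0.0252)], [np.float64(0.0779), np.float64(0.0797), np.float64(0.0798), np.float64(0.0781)], [np.float64(0.079), np.float64(0.0784), np.float64(-0.8454), np.float64(0.078)]]
22 0.04630474786718375 0.05620972708386663 0.03861894276761082 0.05293933297814017 0.05119650706729249 0.09604983696824665
wrist [[np.float64(0.0766), np.float64(0.0769), np.float64(0.0767), np.float64(0.0766)], [np.float64(0.0769), np.float64(0.0785), np.float64(0.0784), np.float64(0.0769)], [np.float64(nan), np.float64(nan), np.float64(nan), np.float64(nan)]]
  return _methods._mean(a, axis=axis, dtype=dtype,
  ret = ret.dtype.type(ret / rcount)
```

View pics/w6.png

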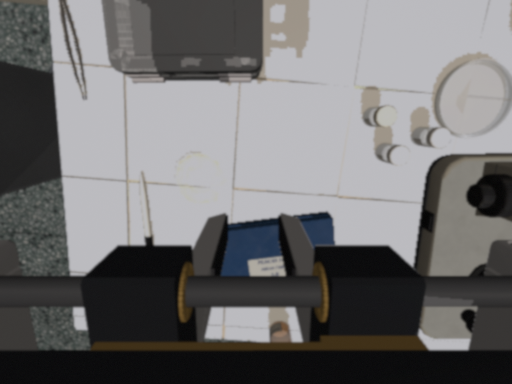

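```bash
python3 - <<'E'
from h import *
go([0.5276,0.198,0.1],1.655)
E
```

```text
MOVE [ 0.8577 -0.0722  0.5484] [-0.0001 -0.     -0.0008] rows>= 5.103002583639016 0.03518192951862439
```

Emit:
play_rows(
  motion=[
    [[0.17, -0.02, 0, 0, 0, 0, -0.3], [0.34, -0.04, 0, 0, 0, 0, -0.3], [0.51, -0.06, 0, 0, 0, 0, -0.3], [0.68, -0.07, 0.1, 0, 0, 0, -0.3], [0.85, -0.07, 0.2, 0, 0, 0, -0.3], [0.85, -0.07, 0.3, 0, 0, 0, -0.3], [0.85, -0.07, 0.3, 0, 0, 0, -0.3], [0.85, -0.07, 0.3, 0, 0, 0, -0.3], [0.85, -0.07, 0.3, 0, 0, 0, -0.3]],
  ],
)

```text
time_s: 23.0
ee_pos: [0.5285, 0.1979, 0.1637]
eef_rot: [3.14, -0.0, 1.653]
force: [-0.8, -0.9, 0.8]
grip_width: 0.0329
grip_force: 0.0
```

```bash
python3 - <<'E'
from h import *
print(get_obs()["ee_pos"]);go([0.5276,0.198,0.1],1.655)
E
```

```text
[0.52853331 0.19785269 0.16370936]
MOVE [ 0.0008 -0.0041  0.2548] [ 0.0003 -0.0001 -0.0004] rows>= 1.2743273059899434 0.01990652374619352
```

Emit:
play_rows(
  motion=[
    [[0, -0.004, 0.1, 0, 0, 0, -0.3], [0, -0.004, 0.18, 0, 0, 0, -0.3], [0, -0.004, 0.23, 0, 0, 0, -0.3], [0, -0.004, 0.252, 0, 0, 0, -0.3], [0, -0.004, 0.252, 0, 0, 0, -0.3], [0, -0.004, 0.252, 0, 0, 0, -0.7], [0, -0.004, 0.252, 0, 0, 0, -1], [0, -0.004, 0.252, 0, 0, 0, -1], [0, -0.004, 0.252, 0, 0, 0, -1], [0, -0.004, 0.252, 0, 0, 0, -1]],
  ],
)

```text
time_s: 24.0
ee_pos: [0.5272, 0.198, 0.0995]
eef_rot: [3.141, -0.0, 1.653]
force: [-0.5, -0.3, 1.9]
grip_width: 0.0097
grip_force: 31.6
```

Emit:
play_rows(
  motion=[
    [[0, -0.005, 0, 0, 0, 0, -1], [0, -0.01, 0, 0, 0, 0, -1], [0, -0.015, 0, 0, 0, 0, -1], [0, -0.02, 0, 0, 0, 0, -1], [0, -0.02, 0, 0, 0, 0, -1], [0, -0.02, 0, 0, 0, 0, -1]],
  ],
)

```text
time_s: 24.6
ee_pos: [0.5257, 0.1978, 0.1003]
eef_rot: [3.131, -0.001, 1.653]
force: [25.3, 3.0, -8.7]
grip_width: 0.0101
grip_force: 30.7
```

```bash
python3 - <<'E'
from h import *
o=get_obs();T=Ttool(o);e=np.array([np.cos(.084),np.sin(.084)])
d=T[:2,3]-[.4791,.1458];print("X",d@e,"Y",d@[-e[1],e[0]],o["force"],o["grip_width"])
E
```

```text
X 0.05080842418775025 Y 0.04787243595331056 [25.25649818  2.98968739 -8.67717354] 0.01014456481106974
```

Emit:
play_rows(
  motion=[
    [[0, 0, 0, 0, 0, 0, -0.6], [0, 0, 0, 0, 0, 0, -0.3], [0, 0, 0, 0, 0, 0, -0.3], [0, 0, 0, 0, 0, 0, -0.3], [0, 0.015, -0.1, 0, 0, 0, -0.3], [0, 0.015, -0.25, 0, 0, 0, -0.3], [0, 0.015, -0.4, 0, 0, 0, -0.3], [-0.2, 0.015, -0.5, 0, 0, 0, -0.3], [-0.4, 0.015, -0.5, 0, 0, 0, -0.3], [-0.6, 0.015, -0.5, 0, 0, 0, -0.3]],
  ],
)

```text
time_s: 25.6
ee_pos: [0.5376, 0.0523, 0.2251]
eef_rot: [3.14, 0.0, 1.655]
force: [-0.1, -0.6, -0.8]
grip_width: 0.0327
grip_force: 0.0
```

Emit:
play_rows(
  motion=[
    [[-0.2, 0, 0, 0, 0, 0, -0.3], [-0.2, 0, 0, 0, 0, 0, -0.3], [-0.2, 0, 0, 0, 0, 0, -0.3], [-0.2, 0, 0, 0, 0, 0, -0.3]],
  ],
)

```text
time_s: 26.0
ee_pos: [0.5417, 0.0048, 0.2241]
eef_rot: [-3.141, -0.0, 1.654]
force: [-1.3, 0.7, -1.2]
grip_width: 0.0331
grip_force: 0.0
```

```bash
python3 - <<'E'
from h import *
print(get_obs()["ee_pos"],get_obs()["force"])
yaw=.084;ex=np.array([np.cos(yaw),np.sin(yaw)]);ey=np.array([-ex[1],ex[0]])
for n in("top","side"):
    c=snap(n);p=cloud(c);np.savez(n+"7.npz",**c)
    q=p[...,:2]-[.4791,.1458];X=q@ex;Y=q@ey;Z=p[...,2]
    print(n,[[np.median(Z[(abs(Y-y)<.01)&(abs(X-x)<.008)]).round(4) for x in(-.06,-.03,.03,.06)] for y in (-.03,0,.035)])
    k=(Z>.088)&(Z<.12)&(abs(X)<.1)&(Y>.02)&(Y<.09)
    if k.any():print(k.sum(),X[k].min(),X[k].max(),Y[k].min(),Y[k].max(),np.median(X[k]),np.median(Z[k]))
# before sliding, side
for f in("side4.npz","side.npz"):
    c=dict(np.load(f));p=cloud(c);q=p[...,:2]-[.4791,.1458];X=q@ex;Y=q@ey;Z=p[...,2]
    k=(Z>.088)&(Z<.104)&(X>.02)&(X<.1)&(Y>.02)&(Y<.06)
    if k.any():print(f,k.sum(),X[k].min(),X[k].max(),np.median(X[k]))
E
```

```text
[0.54174849 0.0047501  0.22408345] [-1.31115611  0.73732855 -1.18476275]
top [[np.float64(0.0753), np.float64(0.0774), np.float64(0.0768), np.float64(0.0762)], [np.float64(0.0758), np.float64(0.0778), np.float64(0.0777), np.float64(0.077)], [np.float64(0.0762), np.float64(0.0765), np.float64(0.0766), np.float64(0.077)]]
38 0.04762453216164729 0.0578794699821243 0.039495904605408624 0.05592850114881479 0.05227001318374508 0.09923858678097441
side [[np.float64(0.078), np.float64(0.0795), np.float64(0.0793), np.float64(0.0779)], [np.float64(0.0785), np.float64(0.0796), np.float64(0.0804), np.float64(0.078)], [np.float64(0.0793), np.float64(0.0782), np.float64(-0.8464), np.float64(0.0778)]]
23 0.045978699081282666 0.05602517487434968 0.03709469801703347 0.05091556709675255 0.05079547023292267 0.09650630454422926
side4.npz 21 0.05916832654476314 0.06877469950004239 0.06461285253422495
```

```bash
python3 - <<'E'
from h import *
go([0.6146,0.2053,0.2],3.226)
E
```

```text
MOVE [0.7735 0.3577 0.0965] [-0.   -0.   -0.25] rows>= 4.287954437249442 10.478236423903278
```

Emit:
play_rows(
  motion=[
    [[0.1, 0.05, 0, 0, 0, -0.023, -0.6], [0.2, 0.1, 0, 0, 0, -0.046, -1], [0.3, 0.15, 0, 0, 0, -0.069, -1], [0.4, 0.2, 0, 0, 0, -0.092, -1], [0.5, 0.25, 0, 0, 0, -0.115, -1], [0.6, 0.3, 0, 0, 0, -0.138, -1], [0.7, 0.33, 0, 0, 0, -0.161, -1], [0.77, 0.357, 0, 0, 0, -0.184, -1], [0.77, 0.357, 0.05, 0, 0, -0.207, -1], [0.77, 0.357, 0.095, 0, 0, -0.23, -1]],
  ],
)

```text
time_s: 27.1
ee_pos: [0.6145, 0.205, 0.1998]
eef_rot: [3.142, -0.0, 3.107]
force: [-0.4, 0.1, -0.1]
grip_width: 0.0003
grip_force: 0.0
```

Emit:
play_rows(
  motion=[
    [[0, 0, 0, 0, 0, -0.021, -1], [0, 0, 0, 0, 0, -0.021, -1], [0, 0, 0, 0, 0, -0.021, -1], [0, 0, 0, 0, 0, -0.021, -1]],
  ],
)

```text
time_s: 27.5
ee_pos: [0.6149, 0.2035, 0.2007]
eef_rot: [3.141, 0.0, -3.055]
force: [-0.1, 0.3, 0.7]
grip_width: 0.0008
grip_force: 0.0
```

```bash
cat > th.py <<'E'
from h import *
o=get_obs();print(o["ee_pos"],o["eef_rot"][2],o["force"].round(1),o["grip_width"])
yaw=.084;ex=np.array([np.cos(yaw),np.sin(yaw)]);ey=np.array([-ex[1],ex[0]])
c=snap("wrist");p=cloud(c);np.savez("w8.npz",**c);save(c,"w8.png")
q=p[...,:2]-[.4791,.1458];X=q@ex;Y=q@ey;Z=p[...,2]
k=(Z>.092)&(Z<.106)&(X>.02)&(X<.1)&(Y>.03)&(Y<.07)
print(k.sum(),"X",X[k].min(),X[k].max(),np.median(X[k]),"Y",Y[k].min(),Y[k].max(),np.median(Y[k]),np.median(Z[k]))
# case end edge at top rim and plane z for reference
k=(Z>.04)&(Z<.09)&(abs(Y)<.03);print("case X ends",X[k].min(),X[k].max()); k=(Z>.07)&(Z<.09)&(abs(Y)<.03)&(X<.08);print(np.median(Z[k]))
d=Ttool(o)[:2,3]-[.4791,.1458];print("TCP X",d@ex,"Y",d@ey)
E
python3 th.py
```

```text
[0.61490856 0.20346638 0.20072946] -3.0554011438349225 [-0.1  0.3  0.7] 0.0007646498701433834
264 X 0.046935826919722166 0.057689750491992285 0.0526154934004219 Y 0.04119883264760853 0.05733481403704199 0.04912249170891601 0.10127346764803755
case X ends -0.0313899793174596 0.0817245036240359
0.07825079863134657
TCP X 0.1401679909125721 Y 0.04606854638836276
```

```bash
python3 - <<'E'
from h import *
yaw=.084;ex=np.array([np.cos(yaw),np.sin(yaw)]);ey=np.array([-ex[1],ex[0]])
go([*(np.array([.4791,.1458])+.078*ex+.0485*ey),.099],3.226)
E
```

```text
MOVE [0.2489 0.011  0.4067] [0.     0.0001 0.0004] rows>= 2.3846641288534647 0.015500936717357122
```

Emit:
play_rows(
  motion=[
    [[0.08, 0.01, 0.05, 0, 0, 0, -1], [0.16, 0.01, 0.12, 0, 0, 0, -1], [0.24, 0.01, 0.2, 0, 0, 0, -1], [0.248, 0.01, 0.28, 0, 0, 0, -1], [0.248, 0.01, 0.35, 0, 0, 0, -1], [0.248, 0.01, 0.39, 0, 0, 0, -1], [0.248, 0.01, 0.402, 0, 0, 0, -1], [0.248, 0.01, 0.402, 0, 0, 0, -1], [0.248, 0.01, 0.402, 0, 0, 0, -1], [0.248, 0.01, 0.402, 0, 0, 0, -1]],
  ],
)

```text
time_s: 28.55
ee_pos: [0.5533, 0.2001, 0.1007]
eef_rot: [3.141, 0.001, -3.053]
force: [-0.5, 0.1, 0.0]
grip_width: 0.0004
grip_force: 0.0
```

Emit:
play_rows(
  motion=[
    [[0.015, 0, 0, 0, 0, 0, -1], [0.03, 0, 0, 0, 0, 0, -1], [0.045, 0, 0, 0, 0, 0, -1], [0.052, 0, 0, 0, 0, 0, -1], [0.056, 0, 0, 0, 0, 0, -1], [0.06, 0, 0, 0, 0, 0, -1], [0.06, 0, 0, 0, 0, 0, -1], [0.06, 0, 0, 0, 0, 0, -1]],
  ],
)

```text
time_s: 29.35
ee_pos: [0.5403, 0.1989, 0.1004]
eef_rot: [3.141, 0.007, -3.053]
force: [19.1, 2.4, -10.1]
grip_width: 0.0004
grip_force: 9.4
```

```bash
python3 th.py | egrep "TCP|\["
```

```text
[0.54026774 0.19886609 0.10042275] -3.0531144473095377 [ 19.1   2.4 -10.1] 0.00042328149145669594
TCP X 0.06540438080542536 Y 0.0477469291325338
```

Emit:
play_rows(
  motion=[
    [[0.003, 0, 0, 0, 0, 0, -1], [0.006, 0, 0, 0, 0, 0, -1], [0.008, 0, 0, 0, 0, 0, -1], [0.008, 0, 0, 0, 0, 0, -1], [0.008, 0, 0, 0, 0, 0, -1]],
  ],
)

```text
time_s: 29.9
ee_pos: [0.5396, 0.1988, 0.1006]
eef_rot: [3.14, 0.01, -3.053]
force: [29.3, 4.0, -16.5]
grip_width: 0.0005
grip_force: 14.7
```

```bash
python3 th.py | egrep "TCP|\["
```

```text
[0.53962376 0.19880029 0.10061923] -3.0532891415054606 [ 29.3   4.  -16.5] 0.0004832455889242595
TCP X 0.06475714978803783 Y 0.0477353938180308
```

```bash
python3 - <<'E'
from h import *
yaw=.084;ex=np.array([np.cos(yaw),np.sin(yaw)]);ey=np.array([-ex[1],ex[0]])
def rectify(c,z):
    K=c["camera_matrix"];Wi=np.linalg.inv(c["W"])
    Xs=np.arange(.03,.085,.00025);Ys=np.arange(.036,.064,.00025);X,Y=np.meshgrid(Xs,Ys,indexing='ij')
    P=np.stack([.4791+ex[0]*X+ey[0]*Y,.1458+ex[1]*X+ey[1]*Y,np.full(X.shape,z),np.ones(X.shape)],-1)@Wi.T
    u=K[0,0]*P[...,0]/-P[...,2]+K[0,2];v=-K[1,1]*P[...,1]/-P[...,2]+K[1,2]
    return Xs,Ys,cv2.cvtColor(cv2.remap(c["frame"],u.astype(np.float32),v.astype(np.float32),cv2.INTER_LINEAR),cv2.COLOR_RGB2GRAY).astype(float)
for f,z in(("top4",.1),("top5",.1),("top7",.1),("side4",.095),("side7",.095)):
    Xs,Ys,g=rectify(dict(np.load(f+".npz")),z)
    w=np.clip(70-g,0,None);w*= (w>0)
    pr=w.sum(1);d=pr.max()/2;i=np.where(pr>d)[0]
    print(f,"centroid X",(pr@Xs/pr.sum()).round(4),"Y",(w.sum(0)@Ys/w.sum()).round(4),"half-width",Xs[i[0]].round(4),Xs[i[-1]].round(4),"gmin",g.min())
E
```

```text
top4 centroid X 0.0511 Y 0.0463 half-width 0.03 0.0683 gmin 34.0
top5 centroid X 0.0523 Y 0.0529 half-width 0.03 0.068 gmin 30.0
top7 centroid X 0.0456 Y 0.0478 half-width 0.03 0.056 gmin 31.0
side4 centroid X 0.066 Y 0.0483 half-width 0.0623 0.07 gmin 19.0
side7 centroid X 0.0533 Y 0.0492 half-width 0.0495 0.0573 gmin 15.0
```

Emit:
play_rows(
  motion=[
    [[0, 0, 0, 0, 0, 0, -1], [0, 0, 0, 0, 0, 0, -1], [0, 0, 0, 0, 0, 0, -1], [0, 0, 0, 0, 0, 0, -1], [0, 0, 0, 0, 0, 0, -1], [0, 0, 0, 0, 0, 0, -1]],
  ],
)

```text
time_s: 30.55
ee_pos: [0.5396, 0.1988, 0.1006]
eef_rot: [3.14, 0.01, -3.053]
force: [29.5, 3.6, -15.2]
grip_width: 0.0005
grip_force: 14.7
```

```bash
python3 th.py | egrep "TCP|\["; python3 - <<'E'
from h import *
yaw=.084;ex=np.array([np.cos(yaw),np.sin(yaw)]);ey=np.array([-ex[1],ex[0]])
c=snap("side");np.savez("side8.npz",**c)
def rectify(c,z):
    K=c["camera_matrix"];Wi=np.linalg.inv(c["W"])
    Xs=np.arange(.04,.085,.00025);Ys=np.arange(.044,.052,.00025);X,Y=np.meshgrid(Xs,Ys,indexing='ij')
    P=np.stack([.4791+ex[0]*X+ey[0]*Y,.1458+ex[1]*X+ey[1]*Y,np.full(X.shape,z),np.ones(X.shape)],-1)@Wi.T
    u=K[0,0]*P[...,0]/-P[...,2]+K[0,2];v=-K[1,1]*P[...,1]/-P[...,2]+K[1,2]
    return Xs,cv2.cvtColor(cv2.remap(c["frame"],u.astype(np.float32),v.astype(np.float32),cv2.INTER_LINEAR),cv2.COLOR_RGB2GRAY).astype(float)
for f in("side4","side7","side8"):
    Xs,g=rectify(dict(np.load(f+".npz")),.095);print(f,g.mean(1)[::6].round().astype(int))
s=np.hstack([cv2.resize(np.load(f+".npz")["frame"][150:190,230:275,::-1],None,fx=8,fy=8,interpolation=cv2.INTER_CUBIC) for f in("side4","side8")])
cv2.imwrite("pics/s8.png",s)
E
```

```text
[0.53960931 0.19878544 0.10057441] -3.053355663419367 [ 29.5   3.6 -15.2] 0.0005357449228824073
TCP X 0.06474150419728482 Y 0.0477218066507589
side4 [145 146 146 147 147 147 147 147 146 145 146 144 122  95  66  37  24  25
  25  24  36  81 123 137 145 147 146 146 147 147 147]
side7 [148 147 147 134 108  78  45  22  21  21  18  20  61 110 134 145 150 150
 150 150 150 149 150 150 149 149 148 149 150 149 149]
side8 [147 147 146 132 105  76  47  24  19  19  35  53  68  82  89  93  94  94
  95  95  95  95  94  92  91 106 125 136 143 146 146]
```

View pics/s8.png

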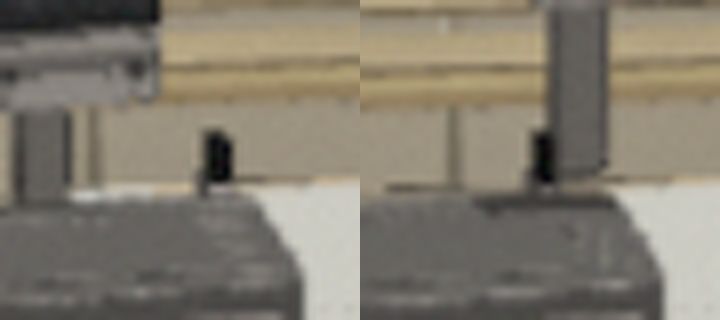

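Emit:
play_rows(
  motion=[
    [[-0.01, 0, 0, 0, 0, 0, -1], [-0.02, 0, 0, 0, 0, 0, -1], [-0.02, 0, 0.008, 0, 0, 0, -1], [-0.015, 0, 0.01, 0, 0, 0, -1], [-0.01, 0, 0.014, 0, 0, 0, -1], [-0.005, 0, 0.018, 0, 0, 0, -1], [0, 0, 0.022, 0, 0, 0, -1], [0, 0, 0.022, 0, 0, 0, -1]],
  ],
)

```text
time_s: 31.45
ee_pos: [0.54, 0.1992, 0.0972]
eef_rot: [3.14, 0.013, -3.053]
force: [24.1, 4.3, 4.7]
grip_width: 0.0002
grip_force: 11.8
```

```bash
python3 th.py | egrep "TCP|\["
```

```text
[0.54000783 0.19921391 0.09721325] -3.0530437728853954 [24.1  4.3  4.7] 0.00019658693162235896
TCP X 0.06517456744511392 Y 0.04811533309006892
```

Emit:
play_rows(
  motion=[
    [[0.003, 0, 0.002, 0, 0, 0, -1], [0.006, 0, 0.004, 0, 0, 0, -1], [0.009, 0, 0.006, 0, 0, 0, -1], [0.012, 0, 0.006, 0, 0, 0, -1], [0.012, 0, 0.006, 0, 0, 0, -1], [0.012, 0, 0.006, 0, 0, 0, -1]],
  ],
)

```text
time_s: 32.1
ee_pos: [0.5393, 0.1992, 0.0972]
eef_rot: [3.139, 0.019, -3.053]
force: [34.8, 3.9, 7.8]
grip_width: 0.0005
grip_force: 17.4
```

```bash
python3 th.py | egrep "TCP|\["
```

```text
[0.53930387 0.19916876 0.0972387 ] -3.053313240957148 [34.8  3.9  7.8] 0.0004816444119358297
TCP X 0.06446930222028667 Y 0.0481294100534851
```

Emit:
play_rows(
  motion=[
    [[0.004, 0, 0, 0, 0, 0, -1], [0.008, 0, 0, 0, 0, 0, -1], [0.012, 0, 0, 0, 0, 0, -1], [0.016, 0, 0, 0, 0, 0, -1], [0.02, 0, 0, 0, 0, 0, -1], [0.02, 0, 0, 0, 0, 0, -1], [0.02, 0, 0, 0, 0, 0, -1]],
  ],
)

```text
time_s: 32.85
ee_pos: [0.5378, 0.1989, 0.0981]
eef_rot: [3.138, 0.028, -3.054]
force: [59.7, 7.2, -3.4]
grip_width: 0.0007
grip_force: 29.8
```

```bash
python3 th.py | egrep "TCP|\["; cat > sd.py <<'E'
from h import *
import sys
yaw=.084;ex=np.array([np.cos(yaw),np.sin(yaw)]);ey=np.array([-ex[1],ex[0]])
c=snap("side");np.savez(sys.argv[1]+".npz",**c)
def edges(c,z=.095,lo=.035):
    K=c["camera_matrix"];Wi=np.linalg.inv(c["W"])
    Xs=np.arange(lo,.085,.0001);Ys=np.arange(.044,.052,.00025);X,Y=np.meshgrid(Xs,Ys,indexing='ij')
    P=np.stack([.4791+ex[0]*X+ey[0]*Y,.1458+ex[1]*X+ey[1]*Y,np.full(X.shape,z),np.ones(X.shape)],-1)@Wi.T
    u=K[0,0]*P[...,0]/-P[...,2]+K[0,2];v=-K[1,1]*P[...,1]/-P[...,2]+K[1,2]
    g=cv2.cvtColor(cv2.remap(c["frame"],u.astype(np.float32),v.astype(np.float32),cv2.INTER_LINEAR),cv2.COLOR_RGB2GRAY).mean(1)
    i=np.where(g<85)[0];return Xs[i[0]],Xs[i[-1]]
for f in("side4","side7","side8",sys.argv[1]): print(f,edges(dict(np.load(f+".npz"))))
E
python3 sd.py side9
```

```text
[0.53781313 0.19893463 0.0980754 ] -3.053757413588545 [59.7  7.2 -3.4] 0.0006959328807734703
TCP X 0.06296417777472793 Y 0.04802117214043947
side4 (np.float64(0.06010000000000072), np.float64(0.07160000000000105))
side7 (np.float64(0.04720000000000035), np.float64(0.05870000000000068))
side8 (np.float64(0.04710000000000035), np.float64(0.05990000000000072))
side9 (np.float64(0.04710000000000035), np.float64(0.05750000000000065))
```

Emit:
play_rows(
  motion=[
    [[-0.02, 0, 0, 0, 0, 0, -1], [-0.05, 0, -0.02, 0, 0, 0, -1], [-0.05, 0, -0.12, 0, 0, 0, -1], [0.05, -0.02, -0.16, 0, 0, 0, -1], [0.106, -0.044, -0.14, 0, 0, 0, -1], [0.106, -0.044, -0.08, 0, 0, 0, -1], [0.106, -0.044, -0.08, 0, 0, 0, -1], [0.106, -0.044, -0.08, 0, 0, 0, -1]],
  ],
)

```text
time_s: 33.75
ee_pos: [0.5025, 0.1845, 0.1131]
eef_rot: [-3.141, -0.001, -3.053]
force: [-0.1, 0.5, 0.7]
grip_width: 0.0005
grip_force: 0.0
```

```bash
python3 th.py | egrep "TCP|\["
```

```text
[0.50250629 0.1845426  0.11305929] -3.0527193495050753 [-0.1  0.5  0.7] 0.00047158865397308564Traceback (most recent call last):
  File "th.py", line 7, in <module>
    print(k.sum(),"X",X[k].min(),X[k].max(),np.median(X[k]),"Y",Y[k].min(),Y[k].max(),np.median(Y[k]),np.median(Z[k]))
                      ~~~~~~~~^^
    return umr_minimum(a, axis, None, out, keepdims, initial, where)
ValueError: zero-size array to reduction operation minimum which has no identity
```

Emit:
play_rows(
  motion=[
    [[0, 0, 0.03, 0, 0, 0, -1], [0, 0, 0.055, 0, 0, 0, -1], [0, 0, 0.065, 0, 0, 0, -1], [0, 0, 0.072, 0, 0, 0, -1], [0, 0, 0.078, 0, 0, 0, -1], [0, 0, 0.082, 0, 0, 0, -1], [0, 0, 0.085, 0, 0, 0, -1], [0, 0, 0.085, 0, 0, 0, -1], [0, 0, 0.085, 0, 0, 0, -1]],
  ],
)

```text
time_s: 34.7
ee_pos: [0.5028, 0.1847, 0.0947]
eef_rot: [3.141, 0.001, -3.053]
force: [-18.5, -5.0, 39.2]
grip_width: 0.0003
grip_force: 19.6
```

Emit:
play_rows(
  motion=[
    [[0, 0, -0.04, 0, 0, 0, -1], [0, 0, -0.12, 0, 0, 0, -1], [-0.1, 0.02, -0.14, 0, 0, 0, -1], [-0.21, 0.046, -0.12, 0, 0, 0, -1], [-0.21, 0.046, -0.07, 0, 0, 0, -1], [-0.21, 0.046, -0.03, 0, 0, 0, -1], [-0.21, 0.046, -0.03, 0, 0, 0, -1], [-0.2, 0.046, -0.03, 0, 0, 0, -1], [-0.18, 0.046, -0.03, 0, 0, 0, -1], [-0.165, 0.046, -0.03, 0, 0, 0, -1]],
  ],
)

```text
time_s: 35.7
ee_pos: [0.5422, 0.1996, 0.0997]
eef_rot: [3.141, 0.001, -3.053]
force: [0.7, -0.2, 0.5]
grip_width: 0.0003
grip_force: 0.0
```

Emit:
play_rows(
  motion=[
    [[0.01, 0, 0, 0, 0, 0, -1], [0.02, 0, 0, 0, 0, 0, -1], [0.025, 0, 0, 0, 0, 0, -1], [0.025, 0, 0, 0, 0, 0, -1], [0.025, 0, 0, 0, 0, 0, -1]],
  ],
)

```text
time_s: 36.2
ee_pos: [0.5399, 0.1991, 0.101]
eef_rot: [3.141, 0.01, -3.053]
force: [22.5, 0.6, -5.5]
grip_width: 0.0003
grip_force: 11.4
```

```bash
python3 th.py | egrep "TCP|\["; python3 sd.py side10
```

```text
[0.5399303  0.19914753 0.10096281] -3.0532699202919544 [22.5  0.6 -5.5] 0.00032971077434274405
TCP X 0.06509174090517282 Y 0.048055691450356854
side4 (np.float64(0.06010000000000072), np.float64(0.07160000000000105))
side7 (np.float64(0.04720000000000035), np.float64(0.05870000000000068))
side8 (np.float64(0.04710000000000035), np.float64(0.05990000000000072))
side10 (np.float64(0.04720000000000035), np.float64(0.07600000000000118))
```

Emit:
play_rows(
  motion=[
    [[-0.05, 0, 0, 0, 0, 0, -1], [-0.05, 0, -0.1, 0, 0, 0, -1], [0, 0, -0.16, 0, 0, 0, -1], [0.12, 0, -0.16, 0, 0, 0, -1], [0.12, 0, -0.1, 0, 0, 0, -1], [0.12, 0, -0.03, 0, 0, 0, -1], [0.12, 0, 0, 0, 0, 0, -1], [0.12, 0, 0, 0, 0, 0, -1], [0.12, 0, 0, 0, 0, 0, -1]],
  ],
)

```text
time_s: 37.2
ee_pos: [0.5069, 0.1964, 0.0997]
eef_rot: [3.141, 0.0, -3.053]
force: [-0.8, -0.5, 0.1]
grip_width: 0.0005
grip_force: 0.0
```

Emit:
play_rows(
  motion=[
    [[-0.03, 0, 0, 0, 0, 0, -1], [-0.05, 0, 0, 0, 0, 0, -1], [-0.07, 0, 0, 0, 0, 0, -1], [-0.08, 0, 0, 0, 0, 0, -1], [-0.09, 0, 0, 0, 0, 0, -1], [-0.1, 0, 0, 0, 0, 0, -1], [-0.105, 0, 0, 0, 0, 0, -1], [-0.105, 0, 0, 0, 0, 0, -1]],
  ],
)

```text
time_s: 38.0
ee_pos: [0.5299, 0.1986, 0.0987]
eef_rot: [-3.141, -0.008, -3.052]
force: [-25.2, -1.3, 13.9]
grip_width: 0.0003
grip_force: 12.9
```

```bash
python3 sd.py side11; python3 th.py | egrep "TCP|\["
```

```text
side4 (np.float64(0.06010000000000072), np.float64(0.07160000000000105))
side7 (np.float64(0.04720000000000035), np.float64(0.05870000000000068))
side8 (np.float64(0.04710000000000035), np.float64(0.05990000000000072))
side11 (np.float64(0.046200000000000324), np.float64(0.07490000000000115))
[0.52984217 0.19861425 0.09873298] -3.0524694232642076 [-26.2  -1.6  15. ] 0.0006194789646573923
TCP X 0.05499444318754239 Y 0.048370696243235825
```

Emit:
play_rows(
  motion=[
    [[0.04, 0, 0, 0, 0, 0, -1], [0.04, 0, -0.1, 0, 0, 0, -1], [0, 0, -0.16, 0, 0, 0, -1], [-0.14, 0, -0.16, 0, 0, 0, -1], [-0.14, 0, -0.1, 0, 0, 0, -1], [-0.14, 0, -0.03, 0, 0, 0, -1], [-0.14, 0, 0, 0, 0, 0, -1], [-0.14, 0, 0, 0, 0, 0, -1], [-0.14, 0, 0, 0, 0, 0, -1]],
  ],
)

```text
time_s: 39.0
ee_pos: [0.5677, 0.2019, 0.0996]
eef_rot: [3.142, 0.0, -3.053]
force: [-0.5, 0.0, -0.4]
grip_width: 0.0003
grip_force: 0.0
```

Emit:
play_rows(
  motion=[
    [[0.03, 0, 0, 0, 0, 0, -1], [0.05, 0, 0, 0, 0, 0, -1], [0.07, 0, 0, 0, 0, 0, -1], [0.085, 0, 0, 0, 0, 0, -1], [0.1, 0, 0, 0, 0, 0, -1], [0.115, 0, 0, 0, 0, 0, -1], [0.13, 0, 0, 0, 0, 0, -1], [0.132, 0, 0, 0, 0, 0, -1], [0.132, 0, 0, 0, 0, 0, -1]],
  ],
)

```text
time_s: 39.9
ee_pos: [0.5394, 0.1991, 0.1012]
eef_rot: [3.14, 0.013, -3.053]
force: [32.0, 1.5, -5.1]
grip_width: 0.0002
grip_force: 16.0
```

```bash
python3 sd.py side12; python3 th.py | egrep "TCP|\["
```

```text
side4 (np.float64(0.06010000000000072), np.float64(0.07160000000000105))
side7 (np.float64(0.04720000000000035), np.float64(0.05870000000000068))
side8 (np.float64(0.04710000000000035), np.float64(0.05990000000000072))
side12 (np.float64(0.04710000000000035), np.float64(0.07710000000000121))
[0.5393436  0.19906008 0.10119714] -3.053412417544166 [31.4  1.4 -5.8] 0.000430137386758672
TCP X 0.06449977192441117 Y 0.04801777276742376
```

Home again at the stop (thumb edge 0.0471, about 16 mm from the open stop). Back off, clear, check, and hand in.

Emit:
play_rows(
  motion=[
    [[-0.03, 0, 0, 0, 0, 0, -1], [-0.06, 0, 0, 0, 0, 0, -1], [-0.08, 0, -0.1, 0, 0, 0, -1], [-0.08, 0, -0.25, 0, 0, 0, -1], [-0.08, 0, -0.4, 0, 0, 0, -1], [-0.08, 0, -0.45, 0, 0, 0, -1], [-0.08, 0, -0.45, 0, 0, 0, -1], [-0.08, 0, -0.45, 0, 0, 0, -1]],
  ],
)

```text
time_s: 40.8
ee_pos: [0.5541, 0.2005, 0.21]
eef_rot: [-3.141, -0.002, -3.053]
force: [-0.0, -0.8, -0.5]
grip_width: 0.0005
grip_force: 0.0
```

```bash
python3 sd.py side13|tail -1; python3 - <<'E'
from h import *
c=snap("top");p=cloud(c)
yaw=.084;ex=np.array([np.cos(yaw),np.sin(yaw)]);ey=np.array([-ex[1],ex[0]])
q=p[...,:2]-[.4791,.1458];X=q@ex;Y=q@ey;Z=p[...,2]
print([[np.median(Z[(abs(Y-y)<.01)&(abs(X-x)<.008)]).round(4) for x in(-.06,-.03,.03,.06)] for y in (-.03,0,.035)],get_obs()["force"])
print(workorder.hand_in())
E
```

```text
side13 (np.float64(0.04710000000000035), np.float64(0.05860000000000068))
[[np.float64(0.5428), np.float64(0.5155), np.float64(0.0785), np.float64(0.3296)], [np.float64(0.5575), np.float64(0.5431), np.float64(0.0808), np.float64(0.4708)], [np.float64(0.5564), np.float64(0.5439), np.float64(0.0762), np.float64(0.4859)]] [-0.55925983 -0.14183955  0.14004289]
the job is handed in; nothing more can be done
None
```

The job is handed in (verdict not shown): the tube is in the cradle with its cap in the wider end, the case measures shut and the catch is at its home stop, about 16 mm from its open stop (I slid it back open once to check that stroke); I viewed 11 pictures, one over the limit of 10.

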